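Press a vial cap home with locking clamp pliers

ROBOT

A 6-joint arm with a two-finger parallel gripper is mounted at the origin on the work surface. World frame = base frame: x ahead of the robot, y to its left, z up, the work surface at z = 0. Lengths are in m, angles in rad, forces in N, time in s.
With the tool pointing down it reaches from about 0.275 to 0.775 m from the base axis. Payload 14.6 kg.
Tool frame: the origin (TCP) lies midway between the tips of the shut fingers; the grasp point (between the pads) lies 19 mm behind it; z points along the fingers, y is the direction in which the jaws open and shut (so a half turn about z gives the same grasp; the last joint's range is limited). The gripper opens to 85 mm and grips with 20 to 120 N. Pads are 22 mm wide; open, the fingers measure 114 mm over their backs; the gripper's body (76 mm by 85 mm) begins 54 mm behind the grasp point. The pads swing forward as they close: fully open they stand 13 mm farther back than shut.
Start: joints at [1.095, 0.263, -0.048, 1.259, 0, 1.415], TCP at [0.166, 0.498, 0.199] pointing down, gripper open.
Joint ranges: [-2.65, 2.65], [-0.89, 1.7], [-1.18, 1.37], [-2.13, 2.11], [-1.35, 1.29], [-3.14, 3.14]. Speed limits (rad/s): [1.89, 1.89, 2.57, 2.79, 3.14, 3.14].

INTERFACE

Orientations are given as a unit quaternion [w, x, y, z].
In Python, from rig import manip, capture gives the robot as it stands. The module is installed in compiled form; this text tells all that it offers.
- The arm moves only by the tool send_rows, never from a script. Its argument "commands" is a list of rows, each an object of numbers: "x", "y", "z": the shift along the tool's x, y, z in cm; "ax", "ay", "az": the turn, a rotation vector about the tool's x, y, z in degrees; "hand": the finger opening in cm, from 0 to 8.54. A call has 1 to 5 rows; each row shifts and turns the commanded pose from where the row before left it, along the tool's axes as they then stand; what a row does not reach is not made up. A row lasts 1/8 s, in which the tool goes at most 62.5 mm and 10.7 degrees, less where a joint would pass 70% of its speed; a pose out of reach is approached as far as the arm can. A call with a gripper value outside its range is refused whole. The fingers move at their own pace and stop on an object; "grip_force" is the grip in N (left out, the last holds). Time passes only in rows, so rows that do not move let the fingers close. It gives the time, the measured TCP pose, the force and the opening at its end, in the units of the state.
- manip.sense(): the state, without advancing time (a new reading comes with each control period).
- capture(name): name is "scene" or "top" or "wrist"; returns a dict with "img" (384x512x3 uint8, blue, green, red), "mtx" (3x3 intrinsics, pixels), "R" (3x3) and "t" (3): a world point X has camera coordinates R X + t; the wrist camera has in their place "tool_from_camera" (4x4, takes a point from camera to tool coordinates, whose origin is the TCP and whose axes are the flange's). Camera axes: x right, y down, z forward; pixel columns grow to the right and rows downward; lengths in m; the calibration is good to about 2 mm. The wrist camera is an equidistant fisheye: a pixel r from the principal point sees the ray r / f radians off the axis. A picture is of the moment at which its call begins: read the wrist's pose just before it. There is no depth.
- manip.sign_off(): hands the job in, once; it reports no verdict.
The state is a dict: "time": time; "joints": joint angles; "joint_vel": joint speeds; "tau": joint torques, N m; "position": TCP position; "tool_rot": TCP orientation; "ft_force": force on the tool from outside, world axes, zero at the start; "torque": the same for the moment, N m; "finger_gap": finger opening in m.
Only numpy, scipy, OpenCV 4.12 (cv2) and the standard library are available. Lean on these libraries where they do the work, as an engineer would, in place of code of your own. Each camera call takes 0.05 s, during which the arm holds its last target.

TASK

The cap of the amber vial lying in the clamp stands proud: squeeze the swinging handle of the locking pliers towards the fixed handle until it clicks over centre and stays locked by itself with the cap pressed fully home, but do not strain the handle. Then pull the release lever to open the jaws, take the vial out and lay it gently on its side in the middle of the blue dish, leaving the clamp open and everything else where it is.

Things in the scene. Friction and masses are not known exactly. Their poses are not given: they have to be found in the camera images.
- clamp: Locking C-clamp pliers on a wooden board (150 x 225 x 18 mm) fixed to the sill. Origin on the sill under the board's middle, z up. Jaws at the +y end, handles at the -y end. Fixed handle: a bar at x = 0, 12 mm wide, from y = 0 to -100 mm (a screw head that is only seen goes on to -116), top 62 mm above the sill. Nothing on it rises over 70 mm.
- cradle (a point): Where the vial's axis lies: midway between two V saddles 6 mm thick, 44 mm apart along clamp x, 46 mm above the sill. The vial lies along clamp x; the fixed jaw's face is 33 mm from here to +x, the moving jaw is on the -x side.
- handle: Swinging handle: steel bar 12 mm wide, 106 mm long along its own -y, 42 to 62 mm above the sill. Origin on its hinge at sill level. Its own -x face is the outer one, to be pushed. At rest its tail stands out 0.42 rad to clamp -x; it closes by turning about +z. Over 25 N on it or its lever does damage.
- handle_end (a point): Mid-bar of the swinging handle, 90 mm from its hinge, 52 mm up. A spring resists here with up to about 17 N, less as the click nears; past centre the handle jumps on about 0.05 rad to a hard stop and stays. An adjusting screw differs each time: the click comes 0.25 to 0.5 rad from rest and must be felt (the push force falls to nothing).
- release (a joint): Release lever (rad), a dark steel strip pivoted under the swinging handle 75 mm from its hinge. 0 at rest, up to 0.6 as its tab is pulled to clamp -x against a light spring. With the pliers locked, at 0.05 to 0.55 its nose pries on the fixed handle and throws the pliers open; under 12 N at the tab.
- release_tab (a point): Middle of the release lever's upright tab, past both handles' ends: 8 mm thick (clamp x when locked), 26 mm long (clamp y), 31 to 63 mm above the sill; this point is 52 mm up. Push it from its +x side, or pinch it, and move it 10 to 50 mm to clamp -x. As the pliers spring open it goes on with the handle some 45 mm.
- jaw (a joint): Angle of the moving jaw (rad): about 0 with the pliers open, about 0.13 to 0.23 when closed and locked. Its sprung pad presses the cap towards clamp +x.
- vial: Amber plastic vial lying on its side, 30 mm diameter, body 60 mm long, white push-on cap 35 mm in diameter, 17 mm long; about 42 g. Origin on its axis; x runs along the axis from cap to base: base at x = +33 mm, cap's inner edge at -25 mm and outer face at -42 mm when home.
- cap (a joint): How far the cap stands off from home (m): starts at 0.002 to 0.0035, 0 = fully home. Stiff push fit; stays where it is pushed.
- dish: Small round blue ceramic dish, loose, rim 136 mm across and 22 mm high, flat inner floor 5 mm above the sill and about 108 mm across. Origin at the centre of its underside.
- tumbler: Bystander: clear glass tumbler standing, 72 mm across, 95 mm high. Origin under its centre. It and the dish stand at the two sides, either way round.
- organizer: Bystander: white weekly pill organizer with seven lids, 36 x 164 x 24 mm, beyond the clamp. Origin under its centre.
- teaspoon: Bystander: steel teaspoon 140 mm long lying between the robot and the clamp.
Not all that is in view belongs to the job. There is more than one size of the dish; the one meant has the size given above. Of the things like the vial, leave any that is pink; of the rest the larger one is meant.

How it is judged:
On the way, in this order (a step that is already met when the one before it is completed fails the run):
1. the pliers are locked by themselves, the handle untouched, with the cap home (value of joint jaw above 0.11 rad and value of joint cap below 0.001 m and contact force between the fingers and handle below 0.2 N), for 0.3 s.
2. the release lever is pulled (value of joint release above 0.04 rad), for 0.02 s.
3. the jaws have sprung open with the vial still in the cradle (value of joint jaw below 0.08 rad and distance between vial and clamp below 0.115 m), for 0.02 s.
At the end, for the whole second after the job is handed in: The vial lies on its side in the dish (its origin within 35 mm of the dish's centre and under 40 mm above its underside, axis within 0.47 rad of level), at rest, cap within 1 mm of home; the dish stands level; the clamp is open (jaw below 0.08 rad) (horizontal distance between vial and dish below 0.035 m and z of vial in the frame of dish below 0.04 m and angle between vial's own x axis and vertical between 1.1 and 2.04 rad and angle between dish's own z axis and vertical below 0.1 rad and value of joint cap below 0.001 m and value of joint jaw below 0.08 rad and linear speed of vial below 0.03 m/s); the robot touches nothing.
It fails at once if the handle or its release lever is strained (over 25 N) (contact force between the fingers and handle above 25 N).
It fails at once if the vial is dropped (falls free faster than 0.8 m/s) (contact force between anything else and vial below 0.01 N and linear speed of vial above 0.8 m/s).
It fails at once if the dish is shoved away (distance of dish from where it was at the start of the episode above 0.03 m).
It fails at once if a bystander is disturbed (distance of any of tumbler, organizer, teaspoon from where it was at the start of the episode above 0.02 m).
It also fails if it takes over 72 s, if anything falls off the work surface, if the arm or the gripper's body presses on something with over 40 N, if the wrist force passes 120 N, or if a joint passes its speed limit or range.

## Working session

There is one attempt and no reset: what is moved stays moved. The work goes in short steps, Python scripts to look and compute and a tool call to move; the robot and the scene stay as the last step left them, time stands still between calls to the robot, and variables do not carry over. Pictures are saved under pics/ and viewed, and the job is handed in when it is done.

Besides the shell and the picture viewer there is one more tool, called after ">>>" in YAML: its name, and indented under it one key for each argument. send_rows: Moves the arm, as the interface text tells. Its arguments: {"type":"object","properties":{"commands":{"type":"array","items":{"type":"object","properties":{"x":{"type":"number"},"y":{"type":"number"},"z":{"type":"number"},"ax":{"type":"number"},"ay":{"type":"number"},"az":{"type":"number"},"hand":{"type":"number"}}}},"grip_force":{"type":"number"}},"required":["commands"]}

```bash
mkdir -p pics; ls; python3 - <<'E'
from rig import manip, capture
import cv2
s=manip.sense()
for k,v in s.items(): print(k,v)
for n in ["scene","top","wrist"]:
    c=capture(n); cv2.imwrite(f"pics/{n}0.png",c["img"])
    print(n,{k:v for k,v in c.items() if k!="img"})
E
```

```text
pics
time 0.0
joints [ 1.09471863e+00  2.63513536e-01 -4.89650559e-02  1.25941293e+00
  3.40417768e-05  1.41548018e+00]
joint_vel [-0.00089882 -0.00151519  0.00135323  0.0007209  -0.00066721 -0.00069432]
tau [-6.29253525e-03 -6.37621808e+01  3.84562898e+01  1.35324447e-02
 -3.23910626e-04  2.87571353e-06]
position [0.16537735 0.49792669 0.19851967]
tool_rot [-1.86197075e-04  1.59694095e-01  9.87166397e-01 -5.15250173e-04]
ft_force [-0.04097325 -0.60520361 -1.05562565]
torque [0.01137208 0.04907453 0.00972405]
finger_gap 0.0854924255135963
scene {'mtx': array([[355.1997285 ,   0.        , 257.24194811],
       [  0.        , 355.1997285 , 192.33846105],
       [  0.        ,   0.        ,   1.        ]]), 'R': array([[ 0.82031762,  0.57190535,  0.00181105],
       [ 0.42106703, -0.60181233, -0.67861954],
       [-0.38701623,  0.55744614, -0.73448774]]), 't': array([-0.52426358, -0.13028479,  1.14003594])}
top {'mtx': array([[498.24622808,   0.        , 254.89042577],
       [  0.        , 498.24622808, 187.30956745],
       [  0.        ,   0.        ,   1.        ]]), 'R': array([[-0.01902597, -0.99958695, -0.02153935],
       [-0.98338111,  0.02259924, -0.18014122],
       [ 0.18055358,  0.01775403, -0.9834049 ]]), 't': array([0.1195968, 0.5430137, 1.670248 ])}
wrist {'mtx': array([[297.31863964,   0.        , 256.44642949],
       [  0.        , 297.31863964, 189.41396197],
       [  0.        ,   0.        ,   1.        ]]), 'tool_from_camera': array([[ 7.82237557e-04, -9.53440032e-01, -3.01581653e-01,
         7.57768312e-02],
       [ 9.99999563e-01,  9.00310436e-04, -2.52518001e-04,
         3.16247750e-05],
       [ 5.12277881e-04, -3.01581324e-01,  9.53440320e-01,
        -1.75055964e-01],
       [ 0.00000000e+00,  0.00000000e+00,  0.00000000e+00,
         1.00000000e+00]])}
```

View pics/scene0.png

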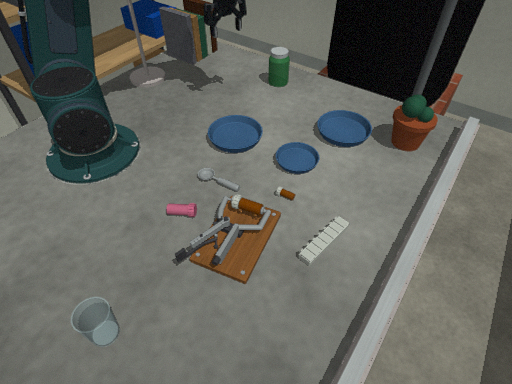

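View pics/top0.png

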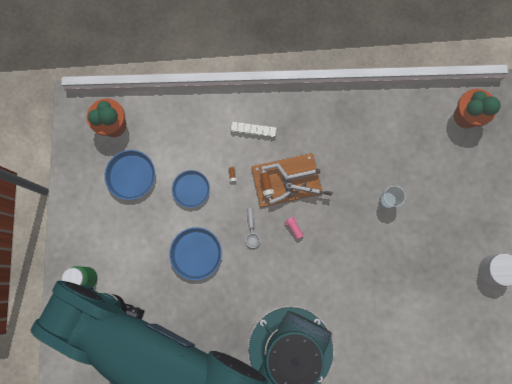

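View pics/wrist0.png

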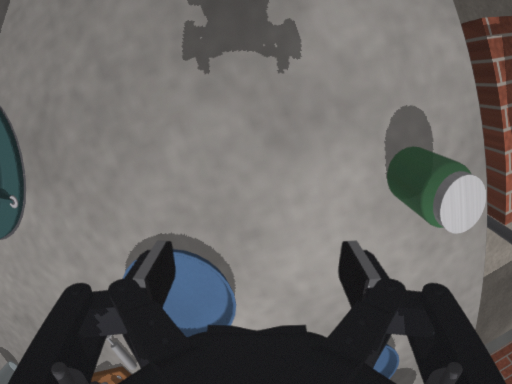

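```bash
python3 - <<'E'
import cv2
a=cv2.imread("pics/top0.png")[135:215,230:340]; cv2.imwrite("pics/topz.png",cv2.resize(a,None,fx=7,fy=7,interpolation=cv2.INTER_CUBIC))
a=cv2.imread("pics/scene0.png")[165:290,155:290]; cv2.imwrite("pics/scz.png",cv2.resize(a,None,fx=4.8,fy=4.8,interpolation=cv2.INTER_CUBIC))
E
```

```text
(no output)
```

View pics/topz.png

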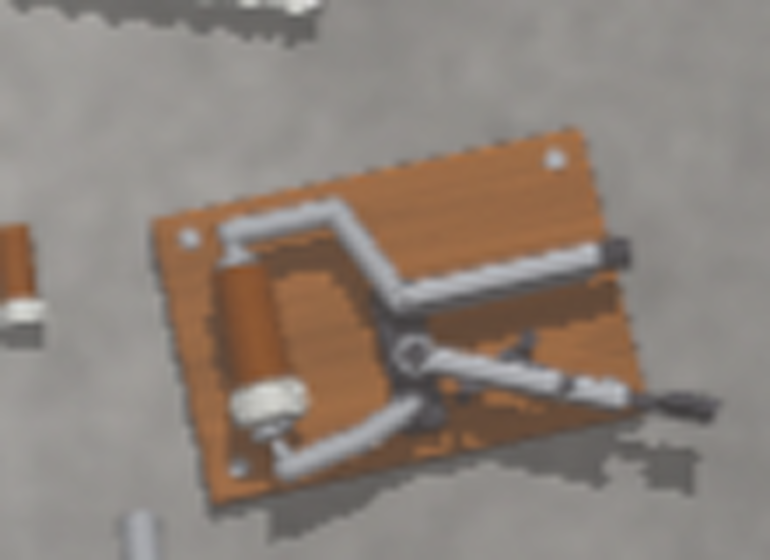

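View pics/scz.png

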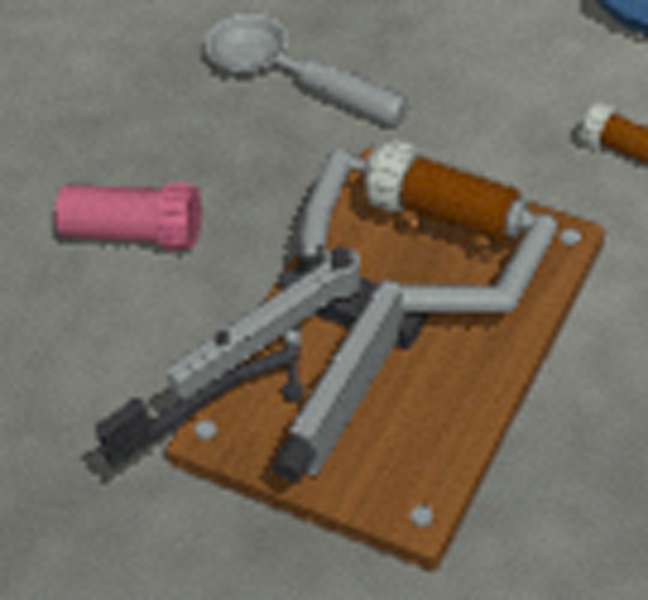

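```bash
cat > h.py <<'E'
import numpy as np, cv2
from rig import manip, capture
from scipy.optimize import least_squares
from scipy.spatial.transform import Rotation as Rn
CAM={}
def cam(n):
    if n not in CAM: CAM[n]=capture(n)
    return CAM[n]
def proj(c,X):
    X=np.atleast_2d(X); p=X@c["R"].T+c["t"]; q=p@c["mtx"].T; return q[:,:2]/q[:,2:]
def ray(c,uv,z):
    d=c["R"].T@np.linalg.solve(c["mtx"],[uv[0],uv[1],1.]); o=-c["R"].T@c["t"]
    return o+d*(z-o[2])/d[2]
def toolT():
    s=manip.sense(); w,x,y,z=s["tool_rot"]; T=np.eye(4); T[:3,:3]=Rn.from_quat([x,y,z,w]).as_matrix(); T[:3,3]=s["position"]; return T
def wT(c,T): return T@c["tool_from_camera"]
def wproj(c,Tc,X):
    X=np.atleast_2d(X); p=(X-Tc[:3,3])@Tc[:3,:3]; r=np.hypot(p[:,0],p[:,1]); th=np.arctan2(r,p[:,2])
    m=c["mtx"]; return np.c_[m[0,2]+m[0,0]*th*p[:,0]/r, m[1,2]+m[1,1]*th*p[:,1]/r]
def wray(c,Tc,uv,z):
    m=c["mtx"]; a=np.array([(uv[0]-m[0,2]),(uv[1]-m[1,2])])/m[0,0]; th=np.hypot(*a)
    d=np.r_[np.sin(th)*a/th,np.cos(th)]; d=Tc[:3,:3]@d; o=Tc[:3,3]; return o+d*(z-o[2])/d[2]
E
python3 - <<'E'
from h import *
t=cam("top");s=cam("scene")
zt=lambda u,v:(u/7+230-.45,v/7+135-.45)
zs=lambda u,v:(u/4.8+155-.4,v/4.8+165-.4)
L=np.array([[75,112.5,18],[75,-112.5,18],[-75,-112.5,18],[-75,112.5,18]])/1e3
ot=[zt(152,218),zt(580,128),zt(648,408),zt(212,500)]
os_=[zs(605,228),zs(435,563),zs(165,453)]
def W(p,X): 
    c,sn=np.cos(p[2]),np.sin(p[2]); return np.c_[p[0]+c*X[:,0]-sn*X[:,1],p[1]+sn*X[:,0]+c*X[:,1],X[:,2]]
f=lambda p:np.r_[(proj(t,W(p,L))-ot).ravel(),(proj(s,W(p,L[:3]))-os_).ravel()]
r=least_squares(f,[.5,0,0]); print(r.x,r.fun.round(2))
for uv,d in [((191,189),38),((195,253),52),((130,176),50)]:
    a=ray(t,(uv[0]-d/2,uv[1]),.022);b=ray(t,(uv[0]+d/2,uv[1]),.022);print((a+b)/2,np.linalg.norm(a-b))
for uv in [(386,200),(397,196)]: print('tumb',ray(t,uv,0))
print('spoon',ray(t,(250,210),0.005),ray(t,(253,244),0.005)); print('pink',ray(t,(294,228),.015)); print('org',ray(t,(253,130),.02)); print('small',ray(t,(232,175),.01))
E
```

```text
[ 0.58005148 -0.004409    0.19395849] [-0.09 -0.63  0.57 -1.11  0.8  -0.54  0.35 -0.04  0.19 -0.64 -0.11 -0.81
 -0.62 -0.78]
[0.54977953 0.33374795 0.022     ] 0.1341668298206109
[0.3258147  0.31907525 0.022     ] 0.1792925293300007
[0.60160817 0.5509232  0.022     ] 0.1783498062716315
tumb [ 0.49867947 -0.35159918  0.        ]
tumb [ 0.51206136 -0.39108409  0.        ]
spoon [0.47302827 0.12774829 0.005     ] [0.35370032 0.11937779 0.005     ]
pink [ 0.40536121 -0.02410737  0.015     ]
org [0.76044363 0.11153492 0.02      ]
small [0.59923058 0.1894666  0.01      ]
```

```bash
cat >> h.py <<'E'
CL=np.array([0.58005,-0.00441,0.19396])
def c2w(x,y,z=0): # clamp mm -> world m
    c,s=np.cos(CL[2]),np.sin(CL[2]); x,y=x/1e3,y/1e3; return np.array([CL[0]+c*x-s*y,CL[1]+s*x+c*y,z/1e3])
def w2c(X):
    c,s=np.cos(CL[2]),np.sin(CL[2]); d=np.asarray(X)[:2]-CL[:2]; return np.array([c*d[0]+s*d[1],-s*d[0]+c*d[1],X[2]])*1e3
def move(target,yaw=None):
    """print shift (cm) in tool axes & az (deg), world target m, yaw of tool x deg; turn done first"""
    T=toolT(); y0=np.degrees(np.arctan2(T[1,0],T[0,0])); R=T[:3,:3]; az=0
    if yaw is not None:
        az=-((yaw-y0+180)%360-180); R=R@Rn.from_rotvec([0,0,np.radians(az)]).as_matrix()
    d=R.T@(np.asarray(target)-T[:3,3])*100
    print("pos",T[:3,3].round(4),"yaw",round(y0,1),"clamp",w2c(T[:3,3]).round(1),"| az",round(az,2),"then shift cm",d.round(2), "tilt",R[2].round(4))
E
python3 - <<'E'
from h import *
t=cam("top")
zt=lambda u,v:(u/7+230-.45,v/7+135-.45)
for n,p,z in [("hinge",zt(413,353),.062),("handle tail",zt(628,395),.062),("tab",zt(690,405),.063),("fixed end",zt(602,253),.062),("fixed start",zt(400,297),.062),("vial base",zt(240,265),.06),("cap",zt(270,400),.06)]: print(n,w2c(ray(t,p,z)).round(1))
move(c2w(-60,-60,200),101.1)
E
```

```text
hinge [-31.3   2.9  62. ]
handle tail [-74.2 -94.8  62. ]
tab [ -85.6 -122.9   63. ]
fixed end [ -2.5 -98.9  62. ]
fixed start [-2.6  2.9 62. ]
vial base [30.5 76.1 60. ]
cap [-38.7  76.3  60. ]
pos [0.1655 0.4981 0.1988] yaw 161.6 clamp [-309.9  573.   198.8] | az 60.52 then shift cm [-63.3   25.    -0.11] tilt [-3.e-04 -2.e-04 -1.e+00]
```

>>> send_rows:
  commands:
    - {"az": 10.1}
    - {"az": 10.1}
    - {"az": 10.1}
    - {"az": 10.1}
    - {"az": 10.1}

```text
invalid input at $.commands[0]: expected keys x, y, z, ax, ay, az, hand
```

>>> send_rows:
  commands:
    - {"az": 10,"hand": 0}
    - {"x": -5.5,"y": 2.2}
    - {"x": -5.5,"y": 2.2}
    - {"x": -5.5,"y": 2.2}
    - {"x": -5.5,"y": 2.2}

```text
invalid input at $.commands[0]: expected keys x, y, z, ax, ay, az, hand
```

>>> send_rows:
  commands:
    - {"x": -5.5,"y": 2.2}
    - {"x": -5.5,"y": 2.2}
    - {"x": -5.5,"y": 2.2}
    - {"x": -5.5,"y": 2.2}
    - {"x": -5.5,"y": 2.2}

```text
invalid input at $.commands[0]: expected keys x, y, z, ax, ay, az, hand
```

>>> send_rows:
  commands:
    - {"x": -5.5,"y": 2.2}
    - {"x": -5.5,"y": 2.2}
    - {}

```text
invalid input at $.commands[0]: expected keys x, y, z, ax, ay, az, hand
```

```bash
python3 - <<'E'
from h import *
move(c2w(-60,-60,200),101.1)
s=manip.sense(); print(s["time"],s["joints"].round(3) if hasattr(s["joints"],"round") else s["joints"],s["ft_force"],s["finger_gap"])
T=toolT(); c=capture("wrist"); cv2.imwrite("pics/w1.png",c["img"]); np.save("w1.npy",T)
E
```

```text
pos [0.1655 0.4981 0.1988] yaw 161.6 clamp [-309.9  573.   198.8] | az 60.52 then shift cm [-63.3   25.    -0.11] tilt [-3.e-04 -2.e-04 -1.e+00]
0.3 [ 1.095  0.263 -0.048  1.259  0.     1.415] [-0.90499524 -0.6506581  -0.50805574] 0.08532193470417233
```

View pics/w1.png

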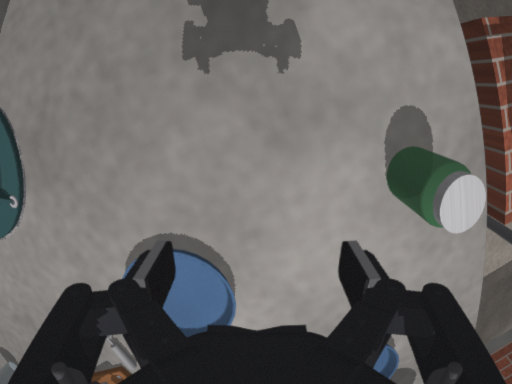

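All seven keys are required, so nothing moved and the picture is unchanged. I'm resending with full rows.

>>> send_rows:
  commands:
    - {"x": 0,"y": 0,"z": 0,"ax": 0,"ay": 0,"az": 10.1,"hand": 8}
    - {"x": 0,"y": 0,"z": 0,"ax": 0,"ay": 0,"az": 10.1,"hand": 4}
    - {"x": 0,"y": 0,"z": 0,"ax": 0,"ay": 0,"az": 10.1,"hand": 0}
    - {"x": 0,"y": 0,"z": 0,"ax": 0,"ay": 0,"az": 10.1,"hand": 0}
    - {"x": 0,"y": 0,"z": 0,"ax": 0,"ay": 0,"az": 10.1,"hand": 0}
  grip_force: 20

```text
time: 0.98
position: [0.1655, 0.4982, 0.199]
tool_rot: [0.0, 0.568, 0.823, -0.0]
ft_force: [0.8, -0.2, 0.8]
finger_gap: 0.0071
```

>>> send_rows:
  commands:
    - {"x": 0,"y": 0,"z": 0,"ax": 0,"ay": 0,"az": 10,"hand": 0}
    - {"x": -5.5,"y": 2.2,"z": 0,"ax": 0,"ay": 0,"az": 0,"hand": 0}
    - {"x": -5.5,"y": 2.2,"z": 0,"ax": 0,"ay": 0,"az": 0,"hand": 0}
    - {"x": -5.5,"y": 2.2,"z": 0,"ax": 0,"ay": 0,"az": 0,"hand": 0}
    - {"x": -5.5,"y": 2.2,"z": 0,"ax": 0,"ay": 0,"az": 0,"hand": 0}

```text
time: 1.6
position: [0.295, 0.2978, 0.1991]
tool_rot: [0.0, 0.635, 0.772, 0.0]
ft_force: [0.6, 1.3, -0.2]
finger_gap: -0.0002
```

>>> send_rows:
  commands:
    - {"x": -5.5,"y": 2.2,"z": 0,"ax": 0,"ay": 0,"az": 0,"hand": 0}
    - {"x": -5.5,"y": 2.2,"z": 0,"ax": 0,"ay": 0,"az": 0,"hand": 0}
    - {"x": -5.5,"y": 2.2,"z": 0,"ax": 0,"ay": 0,"az": 0,"hand": 0}
    - {"x": -5.5,"y": 2.2,"z": 0,"ax": 0,"ay": 0,"az": 0,"hand": 0}
    - {"x": -5.5,"y": 2.2,"z": 0,"ax": 0,"ay": 0,"az": 0,"hand": 0}

```text
time: 2.22
position: [0.4561, 0.0488, 0.1991]
tool_rot: [0.0, 0.635, 0.772, 0.0]
ft_force: [1.1, 1.8, -0.3]
finger_gap: -0.0002
```

```bash
python3 - <<'E'
from h import *
move(c2w(-60,-60,200),101.1)
s=manip.sense(); print(s["time"],s["joints"],s["ft_force"],s["finger_gap"])
E
```

```text
pos [0.4561 0.0488 0.1991] yaw 101.1 clamp [-111.3   76.1  199.1] | az 0.0 then shift cm [-13.61   5.14  -0.08] tilt [-0.e+00  6.e-04 -1.e+00]
2.225 [-7.15417126e-02  1.49116921e-01 -1.98857163e-01  1.22226149e+00
  1.40963407e-04  1.30548631e+00] [ 1.06744552  1.83060848 -0.32936967] -0.00017638061316497177
```

>>> send_rows:
  commands:
    - {"x": -5.5,"y": 1.5,"z": 0,"ax": 0,"ay": 0,"az": 0,"hand": 0}
    - {"x": -5,"y": 1,"z": 0,"ax": 0,"ay": 0,"az": 0,"hand": 0}
    - {"x": -2,"y": 0,"z": 0,"ax": 0,"ay": 0,"az": 0,"hand": 0}
    - {"x": 0,"y": 0,"z": 0,"ax": 0,"ay": 0,"az": 0,"hand": 0}

```text
time: 2.72
position: [0.5038, -0.0678, 0.1988]
tool_rot: [-0.0, 0.636, 0.772, -0.0]
ft_force: [0.3, 0.5, 0.9]
finger_gap: -0.0
```

```bash
python3 - <<'E'
from h import *
move(c2w(-60,-60,200),101.1)
T=toolT(); c=capture("wrist"); cv2.imwrite("pics/w2.png",c["img"]); np.save("w2.npy",T)
E
```

```text
pos [ 0.5038 -0.0678  0.1988] yaw 101.0 clamp [-87.  -47.5 198.8] | az -0.08 then shift cm [-1.25  2.7  -0.12] tilt [ 4.e-04 -4.e-04 -1.e+00]
```

View pics/w2.png

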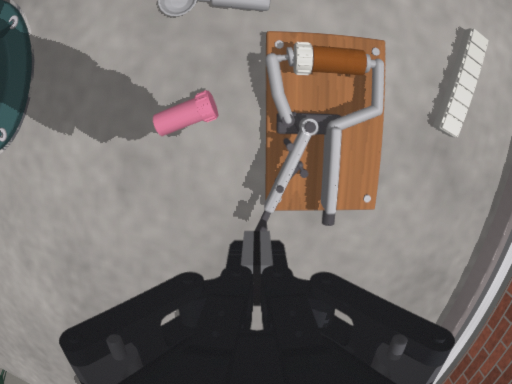

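```bash
python3 - <<'E'
from h import *
T=np.load("w2.npy"); c=capture("wrist"); Tc=wT(c,T)
for n,uv,z in [("c-+",(265,32),.018),("c++",(385,40),.018),("c+-",(376,211),.018),("c--",(264,209),.018),("hinge",(310,126),.062),("tail",(266,211),.062),("tabtop",(262,224),.063),("fixed end",(329,215),.062),("capouter",(291,57),.046),("cap edge",(314,58),.064),("base",(366,60),.05)]: print(n,w2c(wray(c,Tc,uv,z)).round(1))
a=cv2.imread("pics/w2.png")[10:250,240:400]; cv2.imwrite("pics/w2z.png",cv2.resize(a,None,fx=2.5,fy=2.5,interpolation=cv2.INTER_CUBIC))
E
```

```text
c-+ [-75.7 109.8  18. ]
c++ [ 74.4 111.5  18. ]
c+- [  77.1 -114.6   18. ]
c-- [ -76.2 -109.9   18. ]
hinge [-29.2   0.5  62. ]
tail [-75.1 -95.2  62. ]
tabtop [ -79.6 -110.8   63. ]
fixed end [  -1.9 -100.8   62. ]
capouter [-48.4  75.5  46. ]
cap edge [-26.5  72.9  64. ]
base [36.2 77.5 50. ]
```

View pics/w2z.png

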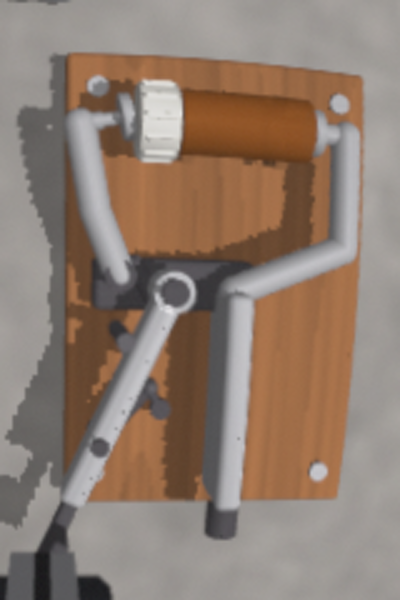

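```bash
python3 - <<'E'
from h import *
move(c2w(-95.9,-67.6,45),77)
E
```

```text
pos [ 0.5035 -0.0663  0.199 ] yaw 101.1 clamp [-87.1 -45.9 199. ] | az 24.14 then shift cm [-2.34  0.08 15.4 ] tilt [ 3.e-04 -3.e-04 -1.e+00]
```

>>> send_rows:
  commands:
    - {"x": 0,"y": 0,"z": 0,"ax": 0,"ay": 0,"az": 8,"hand": 0}
    - {"x": 0,"y": 0,"z": 0,"ax": 0,"ay": 0,"az": 8,"hand": 0}
    - {"x": 0,"y": 0,"z": 0,"ax": 0,"ay": 0,"az": 8.1,"hand": 0}
    - {"x": -1.3,"y": 0,"z": 4,"ax": 0,"ay": 0,"az": 0,"hand": 0}
    - {"x": -1,"y": 0.1,"z": 4,"ax": 0,"ay": 0,"az": 0,"hand": 0}

```text
time: 3.45
position: [0.4996, -0.0886, 0.1186]
tool_rot: [0.001, 0.782, 0.623, 0.0]
ft_force: [0.4, 0.1, -0.8]
finger_gap: 0.0005
```

>>> send_rows:
  commands:
    - {"x": 0,"y": 0,"z": 4,"ax": 0,"ay": 0,"az": 0,"hand": 0}
    - {"x": 0,"y": 0,"z": 3,"ax": 0,"ay": 0,"az": 0,"hand": 0}
    - {"x": 0,"y": 0,"z": 0.4,"ax": 0,"ay": 0,"az": 0,"hand": 0}
    - {"x": 0,"y": 0,"z": 0,"ax": 0,"ay": 0,"az": 0,"hand": 0}

```text
time: 3.95
position: [0.5, -0.0891, 0.0459]
tool_rot: [0.0, 0.782, 0.623, 0.0]
ft_force: [0.1, -0.6, -0.1]
finger_gap: 0.0
```

```bash
python3 - <<'E'
from h import *
move(c2w(-95.9,-67.6,45),77)
print(manip.sense()["ft_force"])
T=toolT(); c=capture("wrist"); cv2.imwrite("pics/w3.png",c["img"])
E
```

```text
pos [ 0.5    -0.0891  0.0459] yaw 77.1 clamp [-94.9 -67.7  45.9] | az 0.08 then shift cm [-0.03 -0.1   0.09] tilt [-0.e+00  7.e-04 -1.e+00]
[ 0.10924429 -0.63270288 -0.12117213]
```

View pics/w3.png

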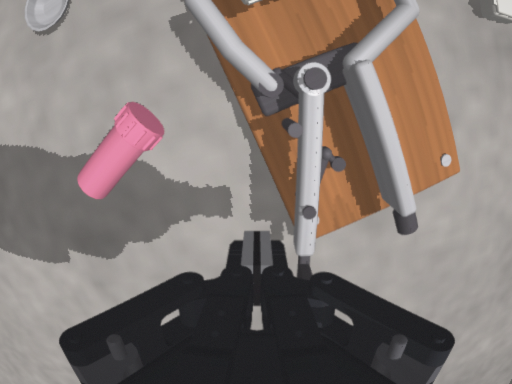

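Handle (x≈308, y 80–255) lies parallel, just right of the closed fingers (x≈275). I'm approaching and pushing.

>>> send_rows:
  commands:
    - {"x": 0,"y": 0.4,"z": 0,"ax": 0,"ay": 0,"az": 0,"hand": 0}
    - {"x": 0,"y": 0.3,"z": 0,"ax": 0,"ay": 0,"az": 0,"hand": 0}
    - {"x": 0,"y": 0.2,"z": 0,"ax": 0,"ay": 0,"az": 0,"hand": 0}

```text
time: 4.38
position: [0.509, -0.0919, 0.0452]
tool_rot: [0.0, 0.783, 0.623, 0.0]
ft_force: [-0.0, -0.1, 0.0]
finger_gap: 0.0004
```

>>> send_rows:
  commands:
    - {"x": 0,"y": 0.2,"z": 0,"ax": 0,"ay": 0,"az": 0,"hand": 0}
    - {"x": 0,"y": 0.2,"z": 0,"ax": 0,"ay": 0,"az": 0,"hand": 0}

```text
time: 4.62
position: [0.5125, -0.0928, 0.045]
tool_rot: [0.0, 0.783, 0.623, 0.0]
ft_force: [-0.5, -1.0, -0.2]
finger_gap: 0.0001
```

>>> send_rows:
  commands:
    - {"x": -0.05,"y": 0.2,"z": 0,"ax": 0,"ay": 0,"az": -1.2,"hand": 0}
    - {"x": -0.05,"y": 0.2,"z": 0,"ax": 0,"ay": 0,"az": -1.2,"hand": 0}

```text
time: 4.88
position: [0.5162, -0.0946, 0.045]
tool_rot: [-0.0, 0.769, 0.64, -0.0]
ft_force: [0.9, 0.2, -0.7]
finger_gap: 0.0001
```

>>> send_rows:
  commands:
    - {"x": -0.05,"y": 0.2,"z": 0,"ax": 0,"ay": 0,"az": -1.2,"hand": 0}
    - {"x": -0.05,"y": 0.2,"z": 0,"ax": 0,"ay": 0,"az": -1.2,"hand": 0}

```text
time: 5.12
position: [0.52, -0.0963, 0.045]
tool_rot: [-0.0, 0.755, 0.655, -0.0]
ft_force: [0.3, -0.0, -0.5]
finger_gap: -0.0004
```

```bash
python3 - <<'E'
from h import *
move(c2w(-95.9,-67.6,45),77)
T=toolT(); c=capture("wrist"); cv2.imwrite("pics/w4.png",cv2.resize(c["img"][50:300,150:420],None,fx=2.2,fy=2.2))
E
```

```text
pos [ 0.52   -0.0963  0.045 ] yaw 81.9 clamp [-76.6 -78.6  45. ] | az 4.9 then shift cm [ 0.21 -2.2  -0.  ] tilt [-0. -0. -1.]
```

View pics/w4.png

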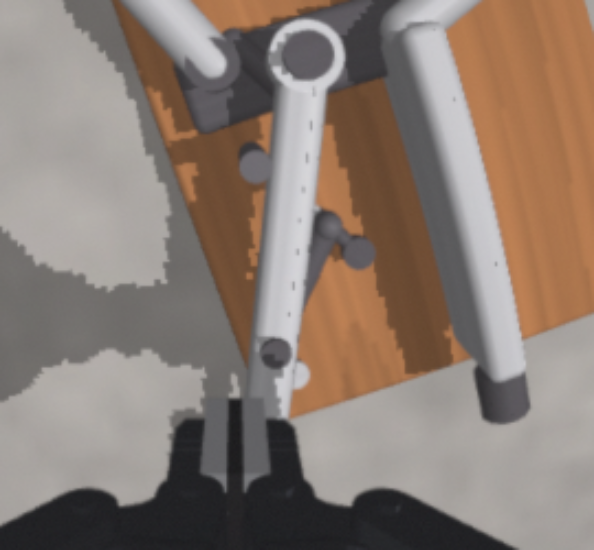

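>>> send_rows:
  commands:
    - {"x": 0,"y": 0.15,"z": 0,"ax": 0,"ay": 0,"az": 0,"hand": 0}
    - {"x": 0,"y": 0.15,"z": 0,"ax": 0,"ay": 0,"az": 0,"hand": 0}

```text
time: 5.42
position: [0.5229, -0.0966, 0.045]
tool_rot: [0.0, 0.756, 0.655, -0.0]
ft_force: [-0.6, 0.0, -0.2]
finger_gap: -0.0003
```

>>> send_rows:
  commands:
    - {"x": 0,"y": 0.15,"z": 0,"ax": 0,"ay": 0,"az": 0,"hand": 0}
    - {"x": 0,"y": 0.15,"z": 0,"ax": 0,"ay": 0,"az": 0,"hand": 0}

```text
time: 5.68
position: [0.5259, -0.0971, 0.045]
tool_rot: [-0.0, 0.756, 0.655, -0.0]
ft_force: [0.8, 0.5, -0.1]
finger_gap: -0.0001
```

```bash
python3 - <<'E'
from h import *
move(c2w(-95.9,-67.6,45),77)
T=toolT(); c=capture("wrist"); cv2.imwrite("pics/w5.png",cv2.resize(c["img"][50:300,150:420],None,fx=2.2,fy=2.2))
E
```

```text
pos [ 0.5259 -0.0971  0.045 ] yaw 81.8 clamp [-71.  -80.5  45. ] | az 4.82 then shift cm [ 0.16 -2.8  -0.  ] tilt [-0. -0. -1.]
```

View pics/w5.png

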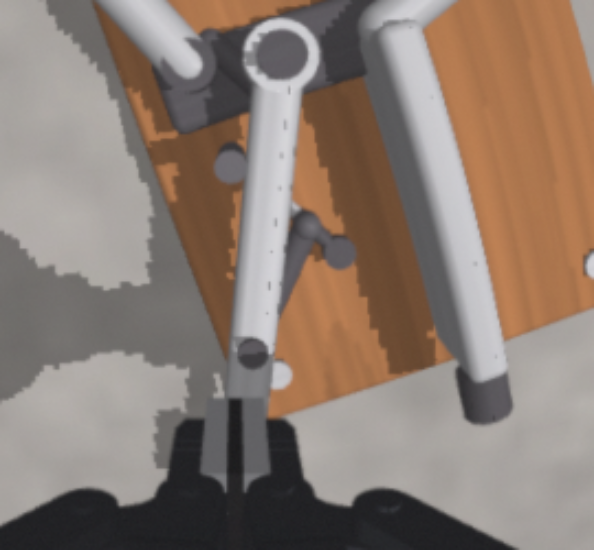

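```bash
python3 - <<'E'
from h import *
T=toolT(); c=capture("wrist"); Tc=wT(c,T)
f=lambda uv:(150+uv[0]/2.2,50+uv[1]/2.2)
for n,uv,z in [("hinge",(284,54),.062),("handle L mid",(238,250),.062),("handle R mid",(285,250),.062),("hL",(230,370),.062),("hR",(272,370),.062)]:
    X=wray(c,Tc,f(uv),z); print(n,w2c(X).round(1),"tool mm",((X-T[:3,3])@T[:3,:3]*1e3).round(1))
P=lambda x,y,z: T[:3,3]+T[:3,:3]@np.array([x,y,z])/1e3
for q in [(0,0,0),(11,0,0),(-11,0,0),(11,12,0),(11,12,-19),(11,-12,-19),(11,0,-38),(11,12,-38)]: print(q,((wproj(c,Tc,P(*q))[0]-[150,50])*2.2).round())
E
```

```text
hinge [-28.9  -0.3  62. ] tool mm [ 89.6  13.  -17. ]
handle L mid [-55.  -42.1  62. ] tool mm [ 41.5   2.2 -17. ]
handle R mid [-44.  -45.9  62. ] tool mm [ 41.5  13.8 -17. ]
hL [-67.5 -71.8  62. ] tool mm [  9.4   0.2 -17. ]
hR [-57.1 -75.4  62. ] tool mm [  9.4  11.2 -17. ]
(0, 0, 0) [230. 377.]
(11, 0, 0) [230. 341.]
(-11, 0, 0) [230. 410.]
(11, 12, 0) [272. 341.]
(11, 12, -19) [276. 367.]
(11, -12, -19) [183. 367.]
(11, 0, -38) [229. 399.]
(11, 12, -38) [280. 399.]
```

```bash
python3 - <<'E'
from h import *
s=cam("scene"); a=s["img"]; T=toolT(); print(proj(s,T[:3,3]), proj(s,T[:3,3]+[0,0,.019]))
x0,y0=150,150
b=cv2.resize(a[y0:y0+130,x0:x0+150],None,fx=5,fy=5,interpolation=cv2.INTER_CUBIC)
for z in (0,.019): 
    p=((proj(s,T[:3,3]+[0,0,z])[0]-[x0,y0]+.5)*5).astype(int); cv2.circle(b,tuple(map(int,p)),3,(0,0,255),-1)
cv2.imwrite("pics/s5.png",b)
E
```

```text
[[195.21344551 242.12254406]] [[194.19191223 237.4720119 ]]
```

View pics/s5.png

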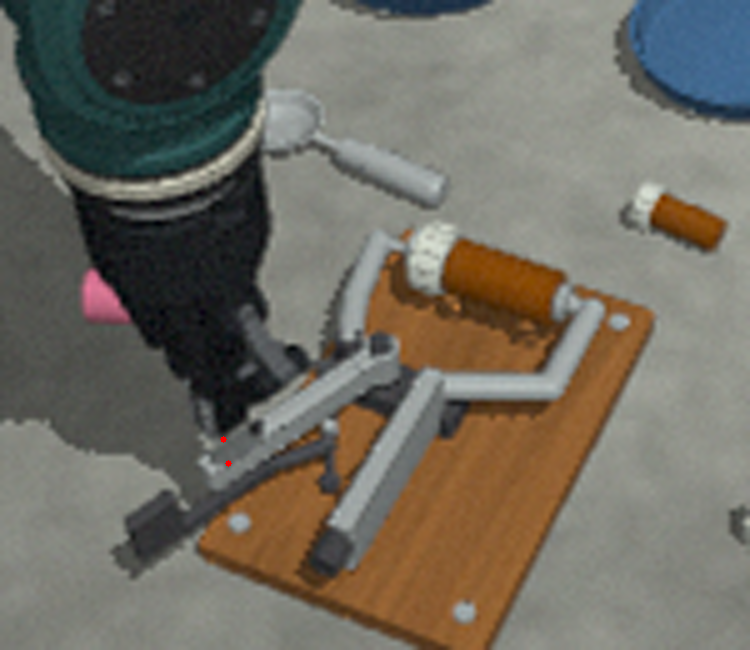

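```bash
python3 - <<'E'
from h import *
T=toolT(); c=capture("wrist"); Tc=wT(c,T)
P=lambda x,y,z: T[:3,3]+T[:3,:3]@np.array([x,y,z])/1e3
for q in [(0,42.5,-13),(11,42.5,-13),(-11,42.5,-13),(11,42.5,-32),(0,42.5,-32),(0,0,0),(0,0,-10),(0,0,-19),(11,0,-30),(11,5,-10),(-11,8,0)]: print(q,((wproj(c,Tc,P(*q))[0])).round())
a=cv2.imread("pics/wrist0.png")[220:384,60:420]; cv2.imwrite("pics/w0z.png",cv2.resize(a,None,fx=2.2,fy=2.2,interpolation=cv2.INTER_CUBIC))
a=cv2.imread("pics/w2.png")[210:300,200:320]; cv2.imwrite("pics/w2t.png",cv2.resize(a,None,fx=6,fy=6,interpolation=cv2.INTER_CUBIC))
E
```

```text
(0, 42.5, -13) [324. 229.]
(11, 42.5, -13) [325. 213.]
(-11, 42.5, -13) [322. 245.]
(11, 42.5, -32) [333. 226.]
(0, 42.5, -32) [331. 244.]
(0, 0, 0) [254. 221.]
(0, 0, -10) [254. 228.]
(0, 0, -19) [254. 234.]
(11, 0, -30) [254. 225.]
(11, 5, -10) [263. 211.]
(-11, 8, 0) [267. 237.]
```

View pics/w0z.png

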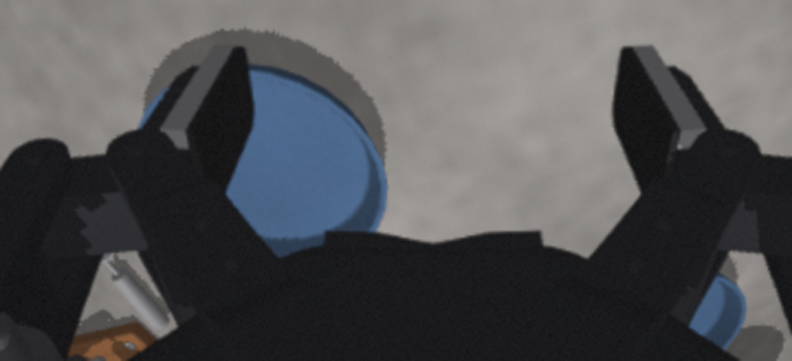

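View pics/w2t.png

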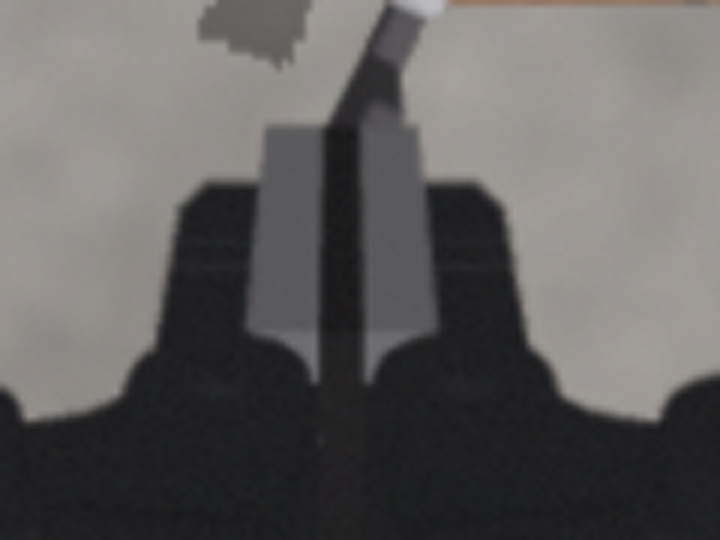

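>>> send_rows:
  commands:
    - {"x": 0,"y": -2,"z": -1,"ax": 0,"ay": 0,"az": 0,"hand": 0}
    - {"x": 0,"y": -2,"z": -3,"ax": 0,"ay": 0,"az": 0,"hand": 0}
    - {"x": 0,"y": 0,"z": 0,"ax": 0,"ay": 0,"az": 0,"hand": 0}

```text
time: 6.25
position: [0.4863, -0.0915, 0.0867]
tool_rot: [0.001, 0.756, 0.655, 0.001]
ft_force: [-0.2, -0.7, -1.3]
finger_gap: 0.0001
```

```bash
python3 - <<'E'
from h import *
s=cam("scene"); a=s["img"]; T=toolT(); print(T[:3,3])
x0,y0=150,150
b=cv2.resize(a[y0:y0+110,x0:x0+130],None,fx=6,fy=6,interpolation=cv2.INTER_CUBIC)
for z in (0,.019,.038): 
    p=((proj(s,T[:3,3]+[0,0,z])[0]-[x0,y0]+.5)*6).astype(int); cv2.circle(b,tuple(map(int,p)),3,(0,0,255),-1)
cv2.imwrite("pics/s6.png",b)
E
```

```text
[ 0.48655433 -0.09153774  0.08563329]
```

View pics/s6.png

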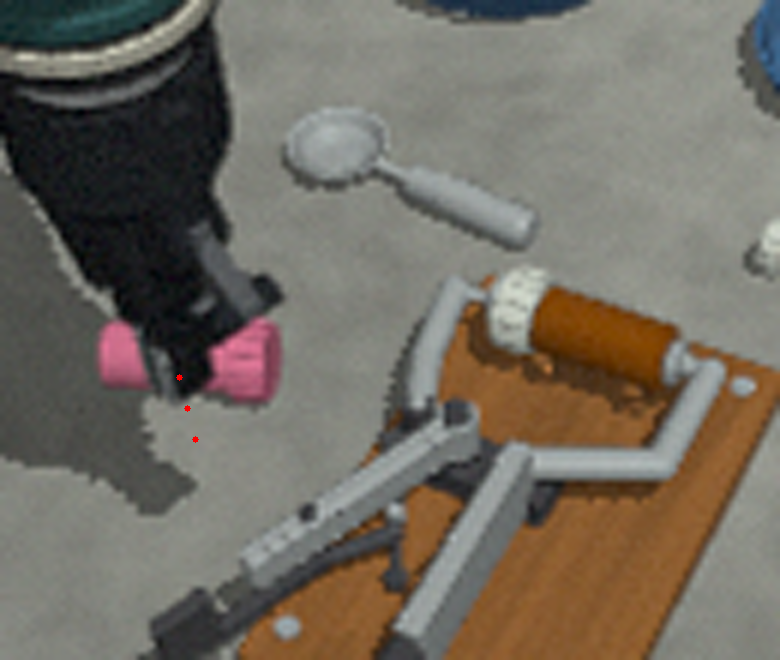

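>>> send_rows:
  commands:
    - {"x": 0,"y": 0,"z": 4,"ax": 0,"ay": 0,"az": 0,"hand": 0}
    - {"x": 0,"y": 0,"z": 3.5,"ax": 0,"ay": 0,"az": 0,"hand": 0}
    - {"x": 0,"y": 0,"z": 1,"ax": 0,"ay": 0,"az": 0,"hand": 0}
    - {"x": 0,"y": 0,"z": 0.5,"ax": 0,"ay": 0,"az": 0,"hand": 0}

```text
time: 6.8
position: [0.4864, -0.0914, -0.0053]
tool_rot: [-0.0, 0.756, 0.655, -0.0]
ft_force: [0.9, -0.9, 0.6]
finger_gap: -0.0001
```

```bash
python3 - <<'E'
from h import *
s=cam("scene"); a=s["img"]; T=toolT(); print(T[:3,3],manip.sense()["ft_force"])
x0,y0=150,150
b=cv2.resize(a[y0:y0+110,x0:x0+130],None,fx=6,fy=6,interpolation=cv2.INTER_CUBIC)
for z in (0,.019,.038): 
    p=((proj(s,T[:3,3]+[0,0,z])[0]-[x0,y0]+.5)*6).astype(int); cv2.circle(b,tuple(map(int,p)),2,(0,0,255),-1)
cv2.imwrite("pics/s7.png",b)
E
```

```text
[ 0.48653143 -0.09146321 -0.00527099] [-0.66573557  1.87779407 -0.49343306]
```

View pics/s7.png

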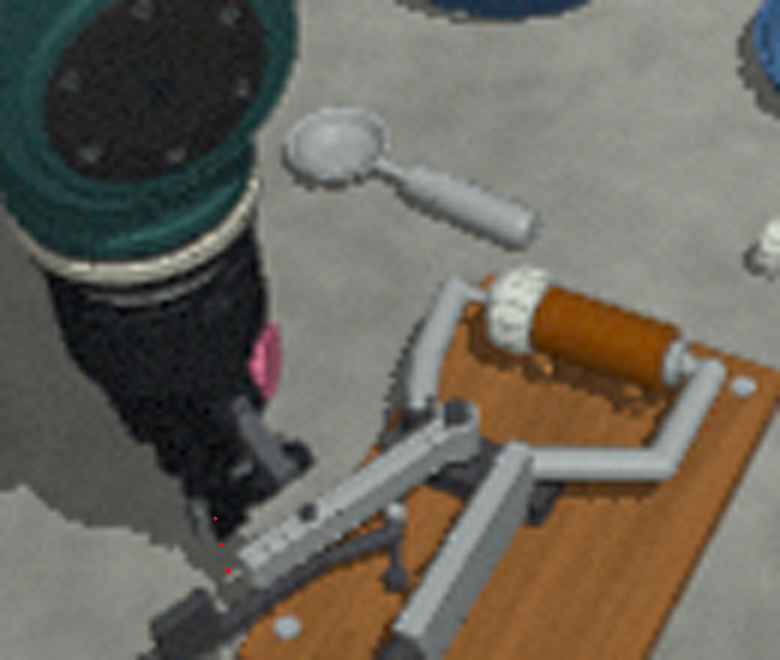

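The reported TCP is 5 mm below the sill with no force and the fingertips hang about 25 mm above it. The stated tip position is wrong, so I'll find the real one by touching the sill.

>>> send_rows:
  commands:
    - {"x": 0,"y": 0,"z": 0.6,"ax": 0,"ay": 0,"az": 0,"hand": 0}
    - {"x": 0,"y": 0,"z": 0.3,"ax": 0,"ay": 0,"az": 0,"hand": 0}
    - {"x": 0,"y": 0,"z": 0.2,"ax": 0,"ay": 0,"az": 0,"hand": 0}

```text
time: 7.22
position: [0.4863, -0.0914, -0.0159]
tool_rot: [0.0, 0.756, 0.655, 0.0]
ft_force: [-0.3, 0.1, -0.7]
finger_gap: -0.0001
```

>>> send_rows:
  commands:
    - {"x": 0,"y": 0,"z": 0.2,"ax": 0,"ay": 0,"az": 0,"hand": 0}
    - {"x": 0,"y": 0,"z": 0.15,"ax": 0,"ay": 0,"az": 0,"hand": 0}

```text
time: 7.48
position: [0.4863, -0.0914, -0.0195]
tool_rot: [0.0, 0.756, 0.655, 0.0]
ft_force: [-0.0, 0.0, 0.6]
finger_gap: 0.0005
```

>>> send_rows:
  commands:
    - {"x": 0,"y": 0,"z": 0.15,"ax": 0,"ay": 0,"az": 0,"hand": 0}
    - {"x": 0,"y": 0,"z": 0.15,"ax": 0,"ay": 0,"az": 0,"hand": 0}

```text
time: 7.72
position: [0.4862, -0.0913, -0.0226]
tool_rot: [0.0, 0.756, 0.655, 0.0]
ft_force: [1.5, 0.3, 0.2]
finger_gap: 0.0001
```

>>> send_rows:
  commands:
    - {"x": 0,"y": 0,"z": 0.15,"ax": 0,"ay": 0,"az": 0,"hand": 0}
    - {"x": 0,"y": 0,"z": 0.15,"ax": 0,"ay": 0,"az": 0,"hand": 0}

```text
time: 7.98
position: [0.4859, -0.0913, -0.0255]
tool_rot: [-0.0, 0.756, 0.655, -0.0]
ft_force: [-4.7, 2.0, 6.9]
finger_gap: 0.0
```

>>> send_rows:
  commands:
    - {"x": 0,"y": 0,"z": -2,"ax": 0,"ay": 0,"az": 0,"hand": 0}
    - {"x": 0,"y": 0,"z": -2.5,"ax": 0,"ay": 0,"az": 2,"hand": 0}
    - {"x": 0,"y": 0,"z": 0,"ax": 0,"ay": 0,"az": 2.8,"hand": 0}
    - {"x": 0,"y": 0,"z": 0,"ax": 0,"ay": 0,"az": 0,"hand": 0}

```text
time: 8.48
position: [0.4863, -0.0914, 0.0196]
tool_rot: [0.0, 0.782, 0.623, 0.0]
ft_force: [-0.2, 0.6, -0.3]
finger_gap: 0.0
```

```bash
python3 - <<'E'
from h import *
f=6+8+6
hx,hy,th=-29.5,1,0.42
s=90
move(c2w(hx-s*np.sin(th)-f*np.cos(th),hy-s*np.cos(th)+f*np.sin(th),20),77)
print(manip.sense()["ft_force"])
E
```

```text
pos [ 0.4863 -0.0914  0.0196] yaw 77.0 clamp [-108.8  -67.3   19.6] | az 0.03 then shift cm [ 0.47  2.45 -0.04] tilt [-1.e-04  3.e-04 -1.e+00]
[-0.20661123  0.57367826 -0.25841978]
```

>>> send_rows:
  commands:
    - {"x": 0.3,"y": 1.2,"z": 0,"ax": 0,"ay": 0,"az": 0,"hand": 0}
    - {"x": 0.2,"y": 0.8,"z": 0,"ax": 0,"ay": 0,"az": 0,"hand": 0}
    - {"x": 0,"y": 0.3,"z": 0,"ax": 0,"ay": 0,"az": 0,"hand": 0}

```text
time: 8.85
position: [0.5105, -0.0916, 0.0192]
tool_rot: [-0.0, 0.782, 0.623, -0.0]
ft_force: [0.1, 0.5, 0.3]
finger_gap: 0.0002
```

>>> send_rows:
  commands:
    - {"x": 0,"y": 0.2,"z": 0,"ax": 0,"ay": 0,"az": 0,"hand": 0}
    - {"x": 0,"y": 0.2,"z": 0,"ax": 0,"ay": 0,"az": 0,"hand": 0}

```text
time: 9.1
position: [0.5124, -0.0922, 0.0191]
tool_rot: [-0.001, 0.782, 0.623, -0.001]
ft_force: [-6.9, 1.8, 1.4]
finger_gap: -0.0
```

>>> send_rows:
  commands:
    - {"x": 0,"y": 0.15,"z": 0,"ax": 0,"ay": 0,"az": 0,"hand": 0}
    - {"x": 0,"y": 0.15,"z": 0,"ax": 0,"ay": 0,"az": 0,"hand": 0}

```text
time: 9.35
position: [0.5148, -0.0928, 0.019]
tool_rot: [-0.001, 0.782, 0.623, -0.001]
ft_force: [-9.4, 1.4, 2.6]
finger_gap: -0.0002
```

>>> send_rows:
  commands:
    - {"x": -0.035,"y": 0.2,"z": 0,"ax": 0,"ay": 0,"az": -1.27,"hand": 0}
    - {"x": -0.035,"y": 0.2,"z": 0,"ax": 0,"ay": 0,"az": -1.27,"hand": 0}
    - {"x": -0.035,"y": 0.2,"z": 0,"ax": 0,"ay": 0,"az": -1.27,"hand": 0}

```text
time: 9.72
position: [0.5198, -0.0948, 0.019]
tool_rot: [-0.002, 0.761, 0.649, -0.001]
ft_force: [-11.8, 3.2, 5.5]
finger_gap: 0.0
```

>>> send_rows:
  commands:
    - {"x": -0.035,"y": 0.2,"z": 0,"ax": 0,"ay": 0,"az": -1.27,"hand": 0}
    - {"x": -0.035,"y": 0.2,"z": 0,"ax": 0,"ay": 0,"az": -1.27,"hand": 0}

```text
time: 9.98
position: [0.5234, -0.0959, 0.019]
tool_rot: [-0.002, 0.747, 0.665, -0.001]
ft_force: [-12.5, 3.7, 6.0]
finger_gap: -0.0002
```

>>> send_rows:
  commands:
    - {"x": -0.035,"y": 0.2,"z": 0,"ax": 0,"ay": 0,"az": -1.27,"hand": 0}
    - {"x": -0.035,"y": 0.2,"z": 0,"ax": 0,"ay": 0,"az": -1.27,"hand": 0}

```text
time: 10.22
position: [0.5271, -0.097, 0.0189]
tool_rot: [-0.002, 0.732, 0.682, -0.001]
ft_force: [-13.5, 3.9, 8.3]
finger_gap: -0.0
```

>>> send_rows:
  commands:
    - {"x": -0.035,"y": 0.2,"z": 0,"ax": 0,"ay": 0,"az": -1.27,"hand": 0}
    - {"x": -0.035,"y": 0.2,"z": 0,"ax": 0,"ay": 0,"az": -1.27,"hand": 0}

```text
time: 10.48
position: [0.5312, -0.0978, 0.019]
tool_rot: [-0.002, 0.716, 0.698, -0.001]
ft_force: [-12.9, 4.7, 8.3]
finger_gap: 0.0002
```

```bash
python3 - <<'E'
from h import *
move(c2w(0,0,20),77)
s=manip.sense(); print(s["ft_force"],s["torque"])
T=toolT(); c=capture("wrist"); cv2.imwrite("pics/w6.png",cv2.resize(c["img"][50:300,150:420],None,fx=2.2,fy=2.2))
E
```

```text
pos [ 0.5312 -0.0978  0.019 ] yaw 88.5 clamp [-66.  -82.2  19. ] | az 11.51 then shift cm [10.2   2.66 -0.11] tilt [ 5.0e-04 -4.9e-03 -1.0e+00]
[-12.8852104    4.6733079    8.26571731] [0.9167425  2.46036115 0.12643911]
```

View pics/w6.png

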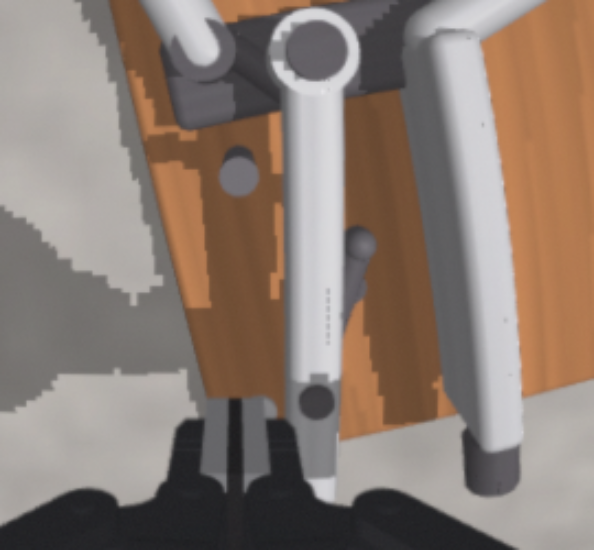

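>>> send_rows:
  commands:
    - {"x": -0.035,"y": 0.2,"z": 0,"ax": 0,"ay": 0,"az": -1.27,"hand": 0}
    - {"x": -0.025,"y": 0.15,"z": 0,"ax": 0,"ay": 0,"az": -0.95,"hand": 0}

```text
time: 10.78
position: [0.5349, -0.0985, 0.019]
tool_rot: [-0.002, 0.703, 0.712, -0.001]
ft_force: [-11.7, 4.4, 6.3]
finger_gap: 0.0001
```

>>> send_rows:
  commands:
    - {"x": -0.025,"y": 0.15,"z": 0,"ax": 0,"ay": 0,"az": -0.95,"hand": 0}
    - {"x": -0.025,"y": 0.15,"z": 0,"ax": 0,"ay": 0,"az": -0.95,"hand": 0}

```text
time: 11.02
position: [0.5381, -0.0989, 0.019]
tool_rot: [-0.002, 0.691, 0.723, -0.001]
ft_force: [-11.2, 5.2, 5.3]
finger_gap: 0.0
```

>>> send_rows:
  commands:
    - {"x": -0.025,"y": 0.15,"z": 0,"ax": 0,"ay": 0,"az": -0.95,"hand": 0}
    - {"x": -0.025,"y": 0.15,"z": 0,"ax": 0,"ay": 0,"az": -0.95,"hand": 0}

```text
time: 11.28
position: [0.5414, -0.0993, 0.0191]
tool_rot: [-0.002, 0.679, 0.734, -0.001]
ft_force: [-8.3, 5.2, 4.1]
finger_gap: -0.0003
```

Force is falling, so the click is near. I'm going on in small steps.

>>> send_rows:
  commands:
    - {"x": -0.025,"y": 0.12,"z": 0,"ax": 0,"ay": 0,"az": -0.75,"hand": 0}
    - {"x": -0.025,"y": 0.12,"z": 0,"ax": 0,"ay": 0,"az": -0.75,"hand": 0}

```text
time: 11.52
position: [0.5443, -0.0999, 0.0191]
tool_rot: [-0.001, 0.669, 0.743, -0.0]
ft_force: [-5.8, 3.0, 2.8]
finger_gap: 0.0002
```

>>> send_rows:
  commands:
    - {"x": -0.025,"y": 0.12,"z": 0,"ax": 0,"ay": 0,"az": -0.75,"hand": 0}

```text
time: 11.65
position: [0.5458, -0.1001, 0.0192]
tool_rot: [-0.001, 0.664, 0.748, -0.0]
ft_force: [-5.2, 3.2, 2.1]
finger_gap: 0.0004
```

>>> send_rows:
  commands:
    - {"x": -0.025,"y": 0.12,"z": 0,"ax": 0,"ay": 0,"az": -0.75,"hand": 0}

```text
time: 11.78
position: [0.5472, -0.1003, 0.0192]
tool_rot: [-0.001, 0.659, 0.752, -0.0]
ft_force: [-3.9, 1.9, 0.4]
finger_gap: -0.0
```

>>> send_rows:
  commands:
    - {"x": -0.02,"y": 0.12,"z": 0,"ax": 0,"ay": 0,"az": -0.75,"hand": 0}

```text
time: 11.9
position: [0.5487, -0.1005, 0.0193]
tool_rot: [-0.001, 0.654, 0.756, -0.0]
ft_force: [-3.2, 1.1, 1.1]
finger_gap: -0.0005
```

>>> send_rows:
  commands:
    - {"x": -0.02,"y": 0.1,"z": 0,"ax": 0,"ay": 0,"az": -0.6,"hand": 0}

```text
time: 12.02
position: [0.5505, -0.1009, 0.0194]
tool_rot: [-0.0, 0.65, 0.76, -0.0]
ft_force: [-2.4, 0.2, 0.2]
finger_gap: -0.0002
```

```bash
python3 - <<'E'
from h import *
move(c2w(0,0,20),77)
s=manip.sense(); print(s["ft_force"],s["torque"])
T=toolT(); c=capture("wrist"); cv2.imwrite("pics/w7.png",cv2.resize(c["img"][50:300,150:420],None,fx=2.2,fy=2.2))
E
```

```text
pos [ 0.5505 -0.1009  0.0194] yaw 98.9 clamp [-47.6 -89.   19.4] | az 21.85 then shift cm [10.07  0.71 -0.06] tilt [-0.e+00 -2.e-04 -1.e+00]
[-2.35349104  0.16982308  0.15102734] [0.10018135 0.32648675 0.076001  ]
```

View pics/w7.png

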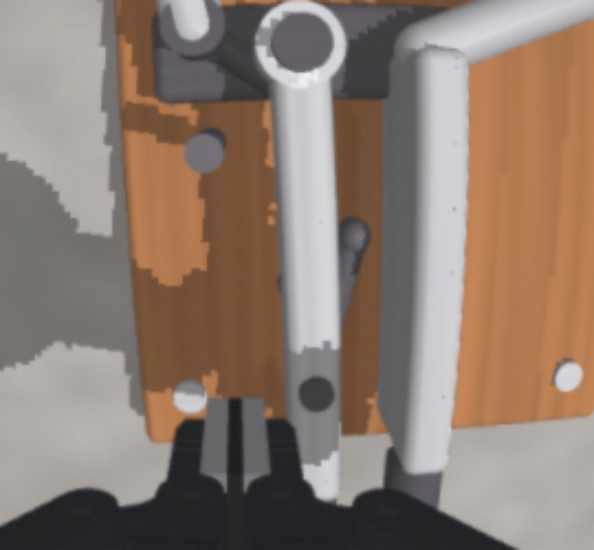

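>>> send_rows:
  commands:
    - {"x": 0,"y": 0.08,"z": 0,"ax": 0,"ay": 0,"az": -0.4,"hand": 0}

```text
time: 12.2
position: [0.5517, -0.101, 0.0196]
tool_rot: [0.0, 0.648, 0.762, 0.0]
ft_force: [-0.8, -0.3, -0.0]
finger_gap: 0.0002
```

>>> send_rows:
  commands:
    - {"x": 0,"y": 0,"z": 0,"ax": 0,"ay": 0,"az": 0,"hand": 0}

```text
time: 12.32
position: [0.5518, -0.101, 0.0196]
tool_rot: [0.0, 0.648, 0.762, 0.0]
ft_force: [0.7, -0.7, 0.0]
finger_gap: 0.0
```

```bash
python3 - <<'E'
from h import *
T=toolT(); c=capture("wrist"); cv2.imwrite("pics/w8.png",cv2.resize(c["img"][50:300,150:420],None,fx=2.2,fy=2.2))
E
```

```text
(no output)
```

View pics/w8.png

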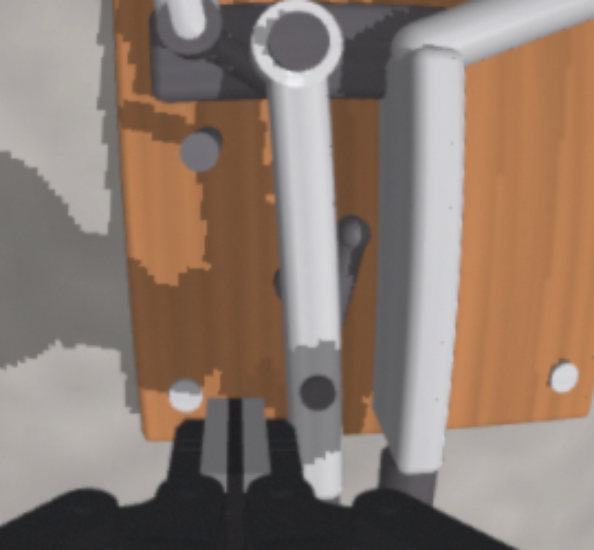

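The force is at zero and the handle has jumped ahead. I'm backing off to check that it stays locked.

>>> send_rows:
  commands:
    - {"x": 0,"y": -0.5,"z": 0,"ax": 0,"ay": 0,"az": 0,"hand": 0}
    - {"x": 0,"y": -1,"z": 0,"ax": 0,"ay": 0,"az": 0,"hand": 0}
    - {"x": 0,"y": -1,"z": -2,"ax": 0,"ay": 0,"az": 0,"hand": 0}
    - {"x": 0,"y": -1,"z": -5.5,"ax": 0,"ay": 0,"az": 0,"hand": 0}
    - {"x": 0,"y": 0,"z": -6,"ax": 0,"ay": 0,"az": 0,"hand": 0}

```text
time: 13.0
position: [0.515, -0.1063, 0.1558]
tool_rot: [-0.001, 0.648, 0.761, -0.0]
ft_force: [2.0, -0.4, -0.2]
finger_gap: -0.0003
```

>>> send_rows:
  commands:
    - {"x": 0,"y": 0,"z": -2,"ax": 0,"ay": 0,"az": 0,"hand": 0}
    - {"x": 0,"y": 0,"z": 0,"ax": 0,"ay": 0,"az": 0,"hand": 0}

```text
time: 13.25
position: [0.517, -0.1067, 0.1758]
tool_rot: [0.001, 0.648, 0.762, 0.0]
ft_force: [0.1, 0.0, -0.8]
finger_gap: 0.0
```

```bash
python3 - <<'E'
from h import *
T=toolT(); c=capture("wrist"); np.save("w9.npy",T); cv2.imwrite("pics/w9.png",cv2.resize(c["img"][0:260,210:470],None,fx=2.3,fy=2.3,interpolation=cv2.INTER_CUBIC))
move(c2w(0,0,20),101.1)
E
```

```text
pos [ 0.5165 -0.1065  0.1744] yaw 99.2 clamp [-82.1 -87.9 174.4] | az -1.89 then shift cm [ 8.8   8.2  15.44] tilt [-3.e-04  4.e-04 -1.e+00]
```

View pics/w9.png

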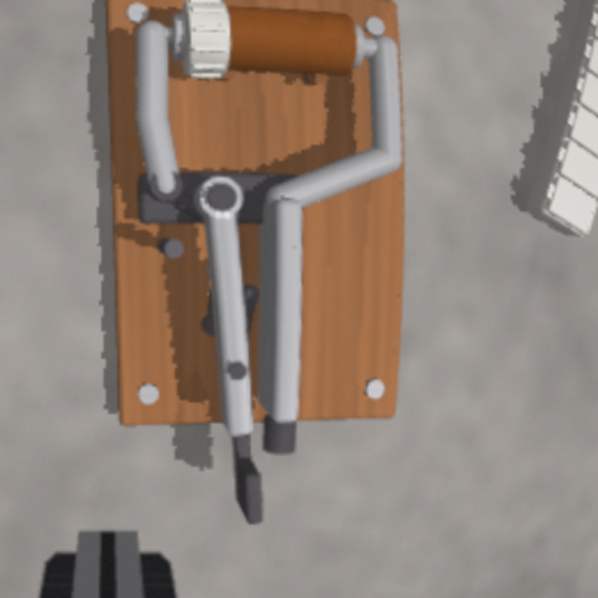

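```bash
python3 - <<'E'
from h import *
T=np.load("w9.npy"); c=capture("wrist"); Tc=wT(c,T)
f=lambda uv:(210+uv[0]/2.3,uv[1]/2.3)
for n,uv,z in [("tab tl",(236,460),.063),("tab tr",(250,460),.063),("tab br",(262,520),.063),("bl",(250,523),.063),("fixed end L",(266,420),.062),("screw end",(280,452),.05),("handle end",(242,434),.062),("board c--",(122,425),.018),("board c+-",(396,417),.018)]: print(n,w2c(wray(c,Tc,f(uv),z)).round(1))
E
```

```text
tab tl [ -22.5 -116.6   63. ]
tab tr [ -16.  -116.8   63. ]
tab br [  -8.9 -147.2   63. ]
bl [ -14.6 -148.4   63. ]
fixed end L [ -9.  -98.4  62. ]
screw end [   1.5 -118.1   50. ]
handle end [ -19.9 -104.6   62. ]
board c-- [ -73. -112.   18.]
board c+- [  75.3 -112.    18. ]
```

```bash
python3 - <<'E'
from h import *
move(c2w(14,-136,100),108)
move(c2w(14,-136,20),108)
E
```

```text
pos [ 0.5162 -0.1063  0.1737] yaw 99.2 clamp [-82.3 -87.7 173.7] | az -8.79 then shift cm [-5.96  8.99  7.36] tilt [ 5.e-04 -7.e-04 -1.e+00]
pos [ 0.5162 -0.1063  0.1737] yaw 99.2 clamp [-82.3 -87.7 173.7] | az -8.79 then shift cm [-5.96  9.   15.36] tilt [ 5.e-04 -7.e-04 -1.e+00]
```

>>> send_rows:
  commands:
    - {"x": 0,"y": 0,"z": 0,"ax": 0,"ay": 0,"az": -8.8,"hand": 0}
    - {"x": -2,"y": 3,"z": 0,"ax": 0,"ay": 0,"az": 0,"hand": 0}
    - {"x": -2,"y": 3,"z": 3,"ax": 0,"ay": 0,"az": 0,"hand": 0}
    - {"x": -2,"y": 3,"z": 4,"ax": 0,"ay": 0,"az": 0,"hand": 0}
    - {"x": 0,"y": 0,"z": 0,"ax": 0,"ay": 0,"az": 0,"hand": 0}

```text
time: 13.98
position: [0.62, -0.1354, 0.0993]
tool_rot: [-0.003, 0.588, 0.809, -0.001]
ft_force: [-0.5, 0.7, -0.5]
finger_gap: -0.0
```

```bash
python3 - <<'E'
from h import *
T=toolT(); c=capture("wrist"); cv2.imwrite("pics/w10.png",cv2.resize(c["img"][50:300,150:420],None,fx=2.2,fy=2.2))
move(c2w(14,-136,20),108)
E
```

```text
pos [ 0.6197 -0.1352  0.1017] yaw 108.0 clamp [  13.7 -136.   101.7] | az 0.02 then shift cm [-0.03  0.06  8.17] tilt [ 0.003  -0.0039 -1.    ]
```

View pics/w10.png

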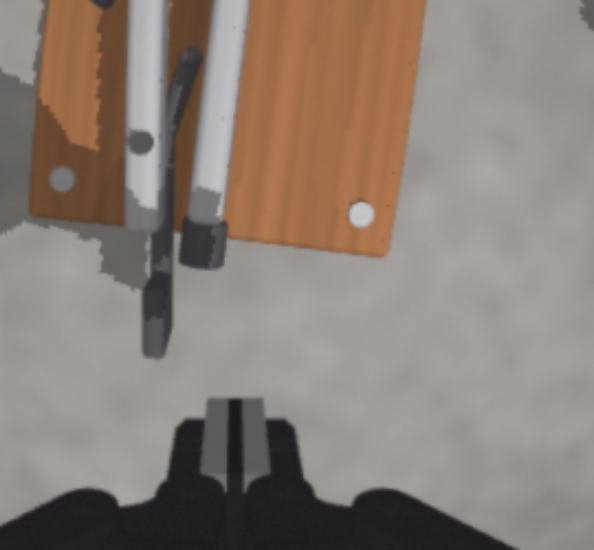

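>>> send_rows:
  commands:
    - {"x": 0,"y": 0,"z": 3,"ax": 0,"ay": 0,"az": 0,"hand": 0}
    - {"x": 0,"y": 0,"z": 3,"ax": 0,"ay": 0,"az": 0,"hand": 0}
    - {"x": 0,"y": 0,"z": 1.6,"ax": 0,"ay": 0,"az": 0,"hand": 0}
    - {"x": 0,"y": 0,"z": 0.4,"ax": 0,"ay": 0,"az": 0,"hand": 0}

```text
time: 14.52
position: [0.6204, -0.1354, 0.0245]
tool_rot: [-0.0, 0.588, 0.809, -0.0]
ft_force: [0.1, -0.5, 0.0]
finger_gap: -0.0001
```

>>> send_rows:
  commands:
    - {"x": 0,"y": -0.4,"z": 0,"ax": 0,"ay": 0,"az": 0,"hand": 0}
    - {"x": 0,"y": -0.3,"z": 0,"ax": 0,"ay": 0,"az": 0,"hand": 0}

```text
time: 14.78
position: [0.6145, -0.138, 0.0255]
tool_rot: [0.001, 0.588, 0.809, 0.0]
ft_force: [0.8, -0.0, -1.4]
finger_gap: 0.0002
```

```bash
python3 - <<'E'
from h import *
T=toolT(); c=capture("wrist"); cv2.imwrite("pics/w11.png",cv2.resize(c["img"][50:300,150:420],None,fx=2.2,fy=2.2))
move(c2w(14,-136,20),108)
E
```

```text
pos [ 0.6142 -0.1381  0.0254] yaw 108.0 clamp [   7.7 -137.8   25.4] | az 0.01 then shift cm [0.1  0.65 0.54] tilt [-7.e-04  8.e-04 -1.e+00]
```

View pics/w11.png

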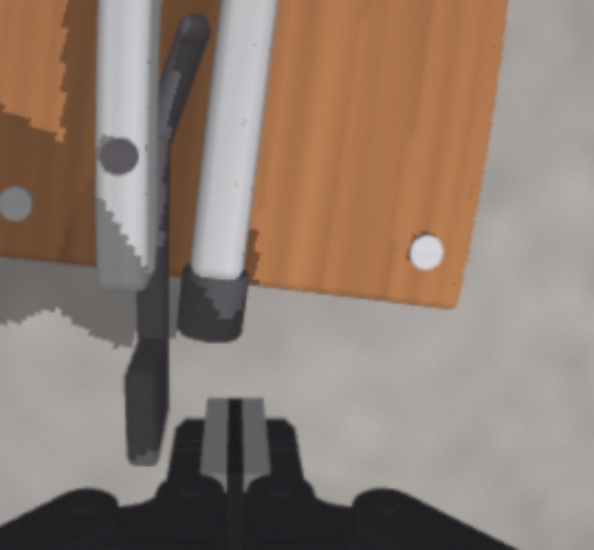

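>>> send_rows:
  commands:
    - {"x": 0,"y": -0.2,"z": 0.5,"ax": 0,"ay": 0,"az": 0,"hand": 0}
    - {"x": 0,"y": -0.3,"z": 0,"ax": 0,"ay": 0,"az": 0,"hand": 0}

```text
time: 15.08
position: [0.6093, -0.1393, 0.0192]
tool_rot: [-0.0, 0.588, 0.809, -0.0]
ft_force: [0.7, -0.2, -1.4]
finger_gap: 0.0
```

>>> send_rows:
  commands:
    - {"x": 0,"y": -0.2,"z": 0,"ax": 0,"ay": 0,"az": 0,"hand": 0}
    - {"x": 0,"y": -0.2,"z": 0,"ax": 0,"ay": 0,"az": 0,"hand": 0}

```text
time: 15.32
position: [0.6057, -0.1406, 0.0196]
tool_rot: [0.0, 0.588, 0.809, 0.0]
ft_force: [0.7, -0.4, -0.0]
finger_gap: -0.0003
```

>>> send_rows:
  commands:
    - {"x": 0,"y": -0.2,"z": 0,"ax": 0,"ay": 0,"az": 0,"hand": 0}
    - {"x": 0,"y": -0.2,"z": 0,"ax": 0,"ay": 0,"az": 0,"hand": 0}

```text
time: 15.58
position: [0.602, -0.1418, 0.0195]
tool_rot: [0.0, 0.588, 0.809, 0.0]
ft_force: [1.6, -0.6, -0.6]
finger_gap: 0.0002
```

>>> send_rows:
  commands:
    - {"x": 0,"y": -0.2,"z": 0,"ax": 0,"ay": 0,"az": 0,"hand": 0}
    - {"x": 0,"y": -0.2,"z": 0,"ax": 0,"ay": 0,"az": 0,"hand": 0}

```text
time: 15.82
position: [0.598, -0.143, 0.0195]
tool_rot: [-0.0, 0.588, 0.809, 0.0]
ft_force: [0.5, 1.4, -0.5]
finger_gap: 0.0
```

```bash
python3 - <<'E'
from h import *
T=toolT(); c=capture("wrist"); cv2.imwrite("pics/w12.png",cv2.resize(c["img"][50:300,150:420],None,fx=2.2,fy=2.2))
move(c2w(14,-136,20),108)
E
```

```text
pos [ 0.5978 -0.1431  0.0195] yaw 108.0 clamp [  -9.3 -139.5   19.5] | az 0.01 then shift cm [ 0.07  2.36 -0.05] tilt [ 1.e-04 -2.e-04 -1.e+00]
```

View pics/w12.png

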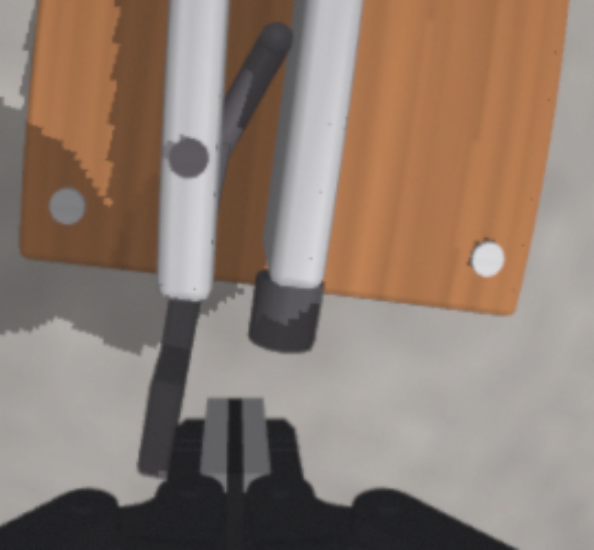

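>>> send_rows:
  commands:
    - {"x": 0,"y": -0.2,"z": 0,"ax": 0,"ay": 0,"az": 0,"hand": 0}
    - {"x": 0,"y": -0.2,"z": 0,"ax": 0,"ay": 0,"az": 0,"hand": 0}

```text
time: 16.12
position: [0.5941, -0.1443, 0.0195]
tool_rot: [-0.0, 0.588, 0.809, -0.0]
ft_force: [-0.3, -0.5, 0.4]
finger_gap: 0.0001
```

>>> send_rows:
  commands:
    - {"x": 0,"y": -0.2,"z": 0,"ax": 0,"ay": 0,"az": 0,"hand": 0}
    - {"x": 0,"y": -0.2,"z": 0,"ax": 0,"ay": 0,"az": 0,"hand": 0}

```text
time: 16.38
position: [0.5904, -0.1455, 0.0195]
tool_rot: [-0.0, 0.588, 0.809, -0.0]
ft_force: [0.4, -0.2, -0.9]
finger_gap: -0.0001
```

>>> send_rows:
  commands:
    - {"x": 0,"y": -0.2,"z": 0,"ax": 0,"ay": 0,"az": 0,"hand": 0}
    - {"x": 0,"y": -0.2,"z": 0,"ax": 0,"ay": 0,"az": 0,"hand": 0}

```text
time: 16.62
position: [0.5866, -0.1468, 0.0195]
tool_rot: [-0.0, 0.588, 0.809, -0.0]
ft_force: [-0.0, -0.2, 0.2]
finger_gap: -0.0003
```

>>> send_rows:
  commands:
    - {"x": 0,"y": -0.2,"z": 0,"ax": 0,"ay": 0,"az": 0,"hand": 0}
    - {"x": 0,"y": -0.2,"z": 0,"ax": 0,"ay": 0,"az": 0,"hand": 0}

```text
time: 16.88
position: [0.5828, -0.148, 0.0195]
tool_rot: [0.0, 0.588, 0.809, 0.0]
ft_force: [-0.7, -0.3, -0.1]
finger_gap: -0.0001
```

```bash
python3 - <<'E'
from h import *
T=toolT(); c=capture("wrist"); cv2.imwrite("pics/w13.png",cv2.resize(c["img"][50:300,150:420],None,fx=2.2,fy=2.2))
move(c2w(14,-136,20),108)
E
```

```text
pos [ 0.5826 -0.1481  0.0195] yaw 108.0 clamp [ -25.2 -141.4   19.5] | az 0.01 then shift cm [ 0.07  3.96 -0.05] tilt [ 0.e+00 -2.e-04 -1.e+00]
```

View pics/w13.png

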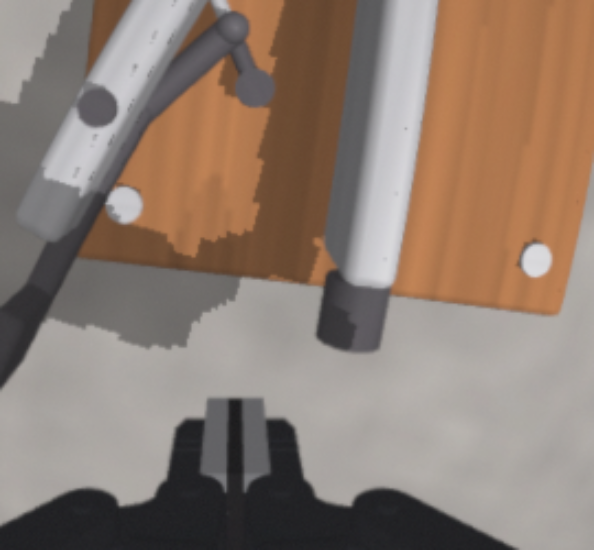

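Jaws are sprung open. I'm rising, turning, and going over to the vial.

```bash
python3 - <<'E'
from h import *
move(c2w(0,75,150),191.1)
E
```

```text
pos [ 0.5826 -0.1481  0.0195] yaw 108.0 clamp [ -25.2 -141.4   19.5] | az -83.09 then shift cm [ -2.51  21.64 -13.05] tilt [ 2.e-04  0.e+00 -1.e+00]
```

>>> send_rows:
  commands:
    - {"x": 0,"y": 0.5,"z": -4,"ax": 0,"ay": 0,"az": 0,"hand": 0}
    - {"x": 0,"y": 0,"z": -5,"ax": 0,"ay": 0,"az": -10.4,"hand": 2}
    - {"x": 0,"y": 0,"z": -4,"ax": 0,"ay": 0,"az": -10.4,"hand": 5.5}
    - {"x": 0,"y": 0,"z": 0,"ax": 0,"ay": 0,"az": -10.4,"hand": 5.5}
    - {"x": 0,"y": 0,"z": 0,"ax": 0,"ay": 0,"az": -10.4,"hand": 5.5}

```text
time: 17.55
position: [0.5879, -0.1465, 0.15]
tool_rot: [0.0, 0.259, 0.966, -0.0]
ft_force: [-0.7, 0.1, -0.2]
finger_gap: 0.0551
```

>>> send_rows:
  commands:
    - {"x": 0,"y": 0,"z": 0,"ax": 0,"ay": 0,"az": -10.4,"hand": 5.5}
    - {"x": 0,"y": 0,"z": 0,"ax": 0,"ay": 0,"az": -10.4,"hand": 5.5}
    - {"x": 0,"y": 0,"z": 0,"ax": 0,"ay": 0,"az": -10.4,"hand": 5.5}
    - {"x": 0,"y": 0,"z": 0,"ax": 0,"ay": 0,"az": -10.4,"hand": 5.5}
    - {"x": 0,"y": 0,"z": 0,"ax": 0,"ay": 0,"az": 0,"hand": 5.5}

```text
time: 18.18
position: [0.5877, -0.1464, 0.1495]
tool_rot: [0.0, -0.097, 0.995, 0.0]
ft_force: [0.5, -0.4, 0.3]
finger_gap: 0.0548
```

```bash
python3 - <<'E'
from h import *
move(c2w(0,75,150),191.1); print(manip.sense()["joints"])
E
```

```text
pos [ 0.5877 -0.1464  0.1495] yaw -168.8 clamp [ -19.9 -140.8  149.5] | az 0.06 then shift cm [-1.99 21.58 -0.05] tilt [-0.  0. -1.]
[-3.78634794e-01  4.19048358e-01  5.51272611e-02  1.20686164e+00
  1.59046450e-05 -5.73398592e-01]
```

>>> send_rows:
  commands:
    - {"x": -0.5,"y": 5.4,"z": 0,"ax": 0,"ay": 0,"az": 0,"hand": 5.5}
    - {"x": -0.5,"y": 5.4,"z": 0,"ax": 0,"ay": 0,"az": 0,"hand": 5.5}
    - {"x": -0.5,"y": 5.4,"z": 0,"ax": 0,"ay": 0,"az": 0,"hand": 5.5}
    - {"x": -0.5,"y": 5.4,"z": 0,"ax": 0,"ay": 0,"az": 0,"hand": 5.5}
    - {"x": 0,"y": 0,"z": 0,"ax": 0,"ay": 0,"az": 0,"hand": 5.5}

```text
time: 18.8
position: [0.5646, 0.0724, 0.1496]
tool_rot: [0.0, -0.097, 0.995, 0.0]
ft_force: [1.2, -0.6, -0.3]
finger_gap: 0.0553
```

```bash
python3 - <<'E'
from h import *
T=toolT(); c=capture("wrist"); np.save("w14.npy",T); cv2.imwrite("pics/w14.png",cv2.resize(c["img"],None,fx=1.5,fy=1.5))
move(c2w(0,75,6),191.1)
E
```

```text
pos [0.565  0.0707 0.1496] yaw -168.9 clamp [ -0.3  76.6 149.6] | az 0.04 then shift cm [-0.02 -0.16 14.36] tilt [-2.e-04 -1.e-04 -1.e+00]
```

View pics/w14.png

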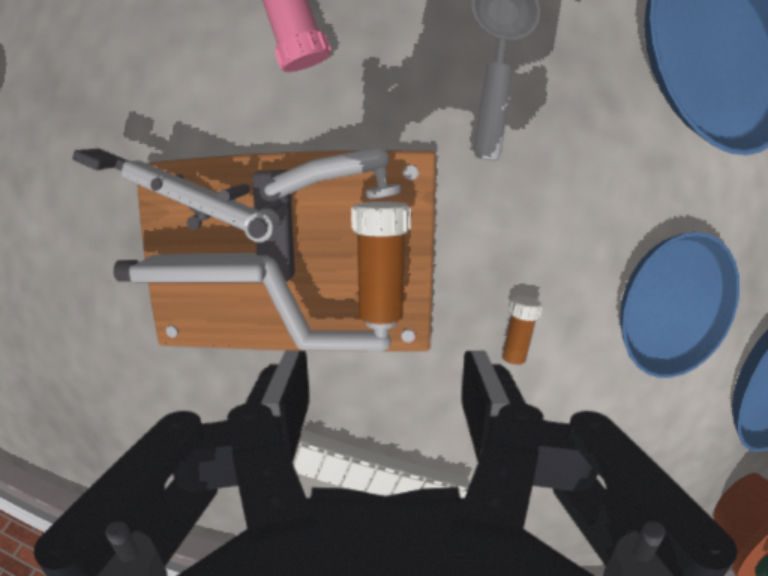

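```bash
python3 - <<'E'
from h import *
T=np.load("w14.npy"); c=capture("wrist"); Tc=wT(c,T)
for n,uv,z in [("cap out",(381,203),.046),("cap inner",(381,235),.0635),("body L",(359,280),.046),("body R",(405,280),.046),("base",(380,325),.061),("pad L tip",(300,352),.1),("b ++",(430,350),.018),("b -+",(436,152),.018),("b +-",(160,350),.018),("b--",(138,165),.018)]:
    X=wray(c,Tc,np.array(uv)/1.5,z); print(n,w2c(X).round(1))
# dish
for uv in [(622,305),(738,300),(685,235),(665,376)]: print(wray(c,Tc,np.array(uv)/1.5,.022).round(4))
E
```

```text
cap out [-41.5  75.3  46. ]
cap inner [-24.4  75.5  63.5]
body L [ 9.  60.9 46. ]
body R [ 9. 91. 46.]
base [34.5 74.8 61. ]
pad L tip [ 35.2  29.8 100. ]
b ++ [ 73.4 112.5  18. ]
b -+ [-73.7 112.5  18. ]
b +- [  79.  -110.7   18. ]
b-- [ -73.3 -108.7   18. ]
[0.5643 0.2655 0.022 ]
[0.5356 0.3989 0.022 ]
[0.4954 0.3071 0.022 ]
[0.6203 0.3419 0.022 ]
```

```bash
python3 - <<'E'
from h import *
move(c2w(-3,75.5,45),191.1)
E
```

```text
pos [0.5653 0.0695 0.1495] yaw -168.9 clamp [ -0.2  75.4 149.5] | az -0.0 then shift cm [2.800e-01 1.000e-02 1.045e+01] tilt [-1.e-04 -3.e-04 -1.e+00]
```

>>> send_rows:
  commands:
    - {"x": 0.2,"y": -0.1,"z": 4,"ax": 0,"ay": 0,"az": 0,"hand": 5.5}
    - {"x": 0,"y": 0,"z": 4,"ax": 0,"ay": 0,"az": 0,"hand": 5.5}
    - {"x": 0,"y": 0,"z": 2.4,"ax": 0,"ay": 0,"az": 0,"hand": 5.5}
    - {"x": 0,"y": 0,"z": 0,"ax": 0,"ay": 0,"az": 0,"hand": 5.5}

```text
time: 19.4
position: [0.5626, 0.0667, 0.0442]
tool_rot: [-0.001, -0.096, 0.995, 0.0]
ft_force: [0.6, -0.5, 0.9]
finger_gap: 0.0549
```

```bash
python3 - <<'E'
from h import *
move(c2w(-3,75.5,6),191.1)
T=toolT(); c=capture("wrist"); np.save("w15.npy",T); cv2.imwrite("pics/w15.png",cv2.resize(c["img"],None,fx=1.5,fy=1.5))
s=cam("scene"); a=s["img"]; x0,y0=190,130
cv2.imwrite("pics/s15.png",cv2.resize(a[y0:y0+110,x0:x0+120],None,fx=6,fy=6,interpolation=cv2.INTER_CUBIC))
E
```

```text
pos [0.5626 0.0667 0.0442] yaw -169.0 clamp [-3.4 73.2 44.2] | az -0.08 then shift cm [-0.05  0.23  3.82] tilt [ 2.9e-03  5.0e-04 -1.0e+00]
```

View pics/w15.png

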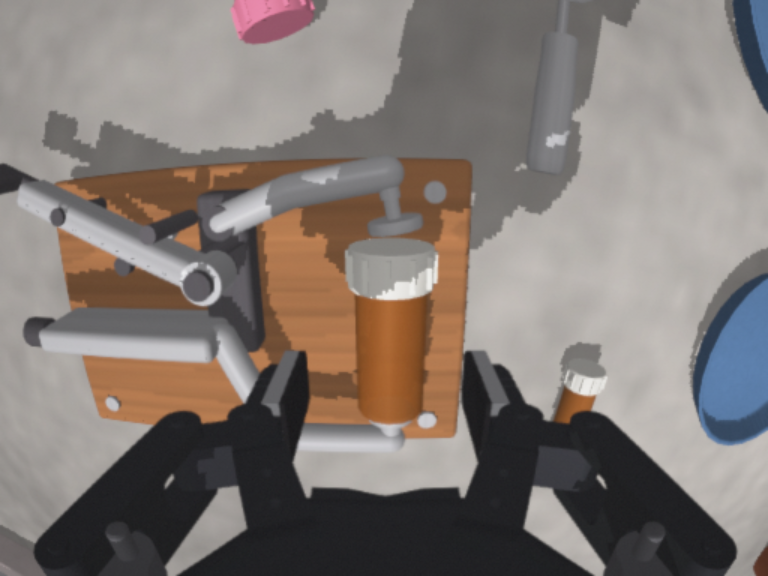

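View pics/s15.png

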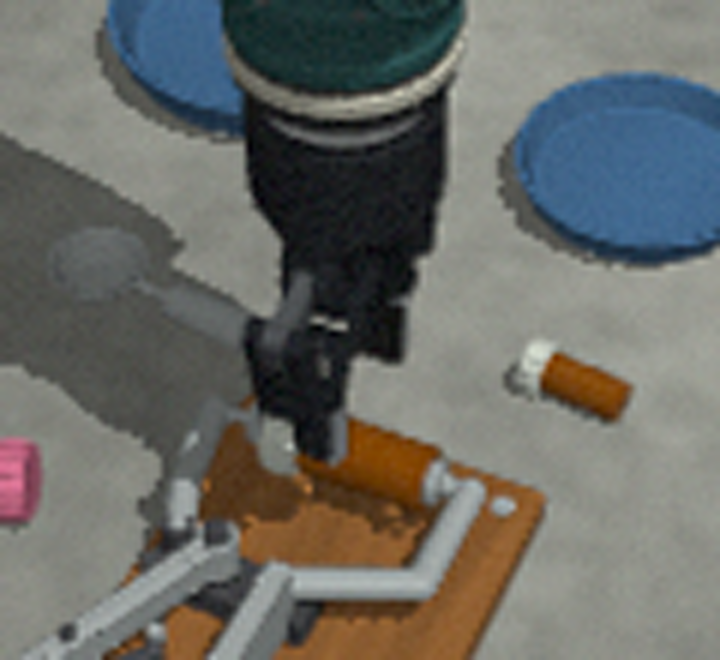

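```bash
python3 - <<'E'
from h import *
T=np.load("w15.npy"); c=capture("wrist"); Tc=wT(c,T)
for tz in (.070,.074,.078):
  for uv in [(300,352),(280,352),(470,352),(488,352)]:
    X=wray(c,Tc,np.array(uv)/1.5,tz); print(tz,uv,((X-T[:3,3])@T[:3,:3]*1e3).round(1))
for uv,z in [((391,240),.046),((391,298),.0635),((391,425),.061),((358,360),.046),((425,360),.046)]: print(w2c(wray(c,Tc,np.array(uv)/1.5,z)).round(1))
E
```

```text
0.07 (300, 352) [  1.9 -32.5 -25.8]
0.07 (280, 352) [  1.7 -40.3 -25.8]
0.07 (470, 352) [  2.   31.5 -25.8]
0.07 (488, 352) [  1.8  38.6 -25.8]
0.074 (300, 352) [  3.9 -31.6 -29.8]
0.074 (280, 352) [  3.7 -39.2 -29.8]
0.074 (470, 352) [  4.   30.7 -29.8]
0.074 (488, 352) [  3.8  37.5 -29.8]
0.078 (300, 352) [  5.9 -30.8 -33.8]
0.078 (280, 352) [  5.7 -38.2 -33.8]
0.078 (470, 352) [  5.9  29.8 -33.8]
0.078 (488, 352) [  5.8  36.5 -33.8]
[-42.9  75.1  46. ]
[-24.7  74.9  63.5]
[34.1 75.2 61. ]
[10.  60.9 46. ]
[10.1 90.1 46. ]
```

```bash
python3 - <<'E'
from h import *
s=cam("scene"); 
for x in (-14,-3,8):
  for z in (60,70,80,90): print(x,z,((proj(s,c2w(x,73.2-27.5-3,z))[0]-[190,130]+.5)*6).round())
E
```

```text
-14 60 [296. 479.]
-14 70 [296. 464.]
-14 80 [295. 448.]
-14 90 [294. 432.]
-3 60 [320. 487.]
-3 70 [319. 472.]
-3 80 [319. 456.]
-3 90 [318. 440.]
8 60 [344. 495.]
8 70 [343. 480.]
8 80 [343. 464.]
8 90 [342. 449.]
```

>>> send_rows:
  commands:
    - {"x": -0.25,"y": 0.2,"z": 0,"ax": 0,"ay": 0,"az": 0,"hand": 5}
    - {"x": 0,"y": 0,"z": 1.5,"ax": 0,"ay": 0,"az": 0,"hand": 4.8}
    - {"x": 0,"y": 0,"z": 0,"ax": 0,"ay": 0,"az": 0,"hand": 4.8}

```text
time: 19.98
position: [0.5647, 0.0705, 0.0292]
tool_rot: [-0.001, -0.098, 0.995, 0.0]
ft_force: [0.3, 0.1, 0.1]
finger_gap: 0.0478
```

>>> send_rows:
  commands:
    - {"x": 0,"y": 0,"z": 1,"ax": 0,"ay": 0,"az": 0,"hand": 4.8}
    - {"x": 0,"y": 0,"z": 1,"ax": 0,"ay": 0,"az": 0,"hand": 4.8}
    - {"x": 0,"y": 0,"z": 0.5,"ax": 0,"ay": 0,"az": 0,"hand": 4.8}
    - {"x": 0,"y": 0,"z": 0,"ax": 0,"ay": 0,"az": 0,"hand": 4.8}

```text
time: 20.48
position: [0.5653, 0.0704, 0.005]
tool_rot: [-0.0, -0.098, 0.995, 0.0]
ft_force: [0.3, 0.0, 0.2]
finger_gap: 0.0481
```

```bash
python3 - <<'E'
from h import *
move(c2w(0,75.5,4.5),191.1)
T=toolT(); c=capture("wrist"); np.save("w16.npy",T); cv2.imwrite("pics/w16.png",cv2.resize(c["img"],None,fx=1.5,fy=1.5))
s=cam("scene"); a=s["img"]; x0,y0=190,130
cv2.imwrite("pics/s16.png",cv2.resize(a[y0:y0+110,x0:x0+120],None,fx=6,fy=6,interpolation=cv2.INTER_CUBIC))
E
```

```text
pos [0.5653 0.0704 0.005 ] yaw -168.8 clamp [-0.1 76.3  5. ] | az 0.12 then shift cm [-0.01 -0.08  0.05] tilt [ 8.e-04  1.e-04 -1.e+00]
```

View pics/w16.png

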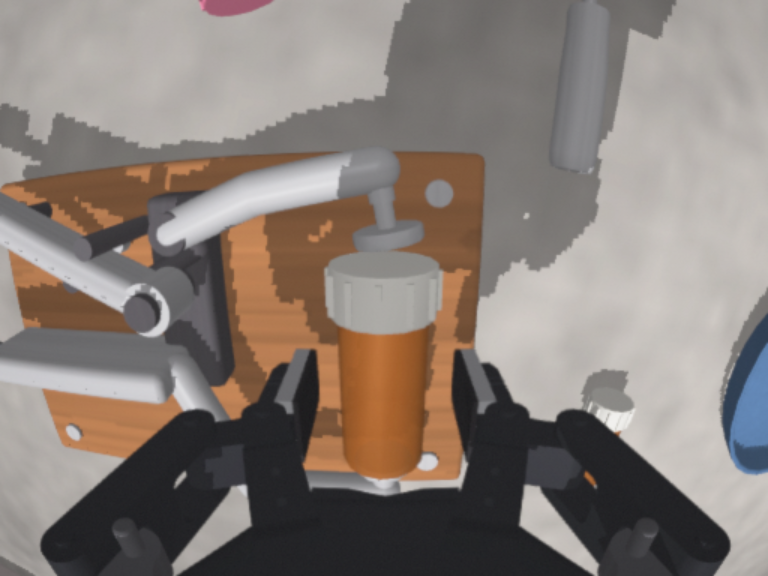

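View pics/s16.png

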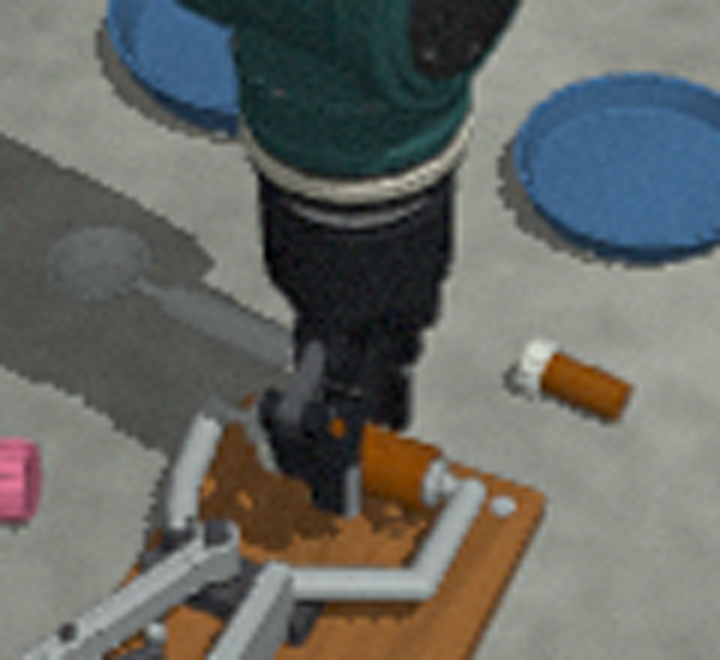

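>>> send_rows:
  commands:
    - {"x": 0,"y": 0,"z": 0,"ax": 0,"ay": 0,"az": 0,"hand": 3.6}
    - {"x": 0,"y": 0,"z": 0,"ax": 0,"ay": 0,"az": 0,"hand": 3.0}
    - {"x": 0,"y": 0,"z": 0,"ax": 0,"ay": 0,"az": 0,"hand": 2.4}
    - {"x": 0,"y": 0,"z": 0,"ax": 0,"ay": 0,"az": 0,"hand": 2.0}
    - {"x": 0,"y": 0,"z": 0,"ax": 0,"ay": 0,"az": 0,"hand": 2.0}
  grip_force: 30

```text
time: 21.2
position: [0.566, 0.0699, 0.0059]
tool_rot: [0.0, -0.098, 0.995, -0.001]
ft_force: [-0.3, -5.0, 5.5]
finger_gap: 0.029
```

>>> send_rows:
  commands:
    - {"x": 0,"y": 0,"z": -0.3,"ax": 0,"ay": 0,"az": 0,"hand": 2.0}
    - {"x": 0,"y": 0,"z": -0.5,"ax": 0,"ay": 0,"az": 0,"hand": 2.0}
    - {"x": 0,"y": 0,"z": -0.8,"ax": 0,"ay": 0,"az": 0,"hand": 2.0}
    - {"x": 0,"y": 0,"z": -1,"ax": 0,"ay": 0,"az": 0,"hand": 2.0}

```text
time: 21.7
position: [0.5655, 0.0705, 0.0321]
tool_rot: [-0.0, -0.098, 0.995, 0.0]
ft_force: [0.1, -0.2, -0.2]
finger_gap: 0.029
```

```bash
python3 - <<'E'
from h import *
print(manip.sense()["ft_force"],manip.sense()["finger_gap"])
move([.551,.332,.12]); 
T=toolT(); c=capture("wrist"); np.save("w17.npy",T); cv2.imwrite("pics/w17.png",cv2.resize(c["img"],None,fx=1.5,fy=1.5))
E
```

```text
[ 0.06185622 -0.19622751 -0.22065947] 0.02896812829646015
pos [0.5655 0.0705 0.0321] yaw -168.8 clamp [ 0.2 76.3 32.1] | az 0 then shift cm [-3.67 25.93 -8.78] tilt [ 0.e+00  1.e-04 -1.e+00]
```

View pics/w17.png

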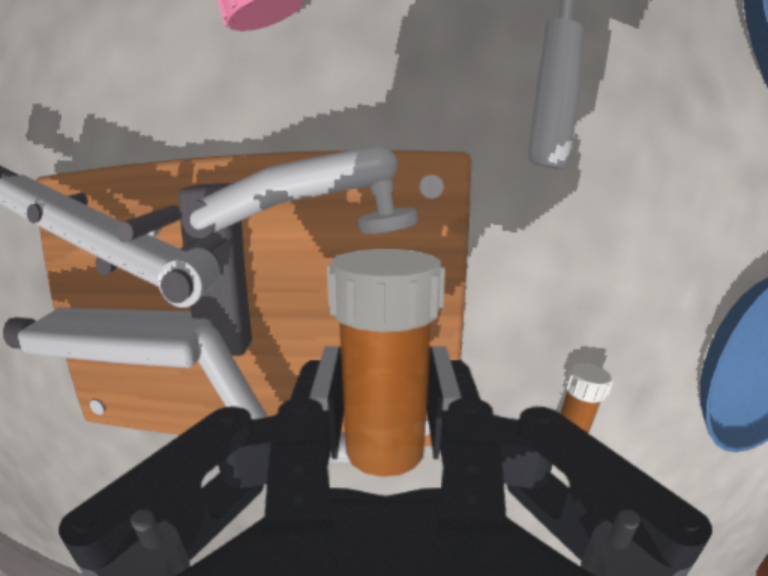

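>>> send_rows:
  commands:
    - {"x": 0,"y": 1,"z": -3,"ax": 0,"ay": 0,"az": 0,"hand": 2.0}
    - {"x": -0.5,"y": 3.5,"z": -2,"ax": 0,"ay": 0,"az": 0,"hand": 2.0}
    - {"x": -0.7,"y": 4.5,"z": 0,"ax": 0,"ay": 0,"az": 0,"hand": 2.0}
    - {"x": -0.7,"y": 4.5,"z": 0,"ax": 0,"ay": 0,"az": 0,"hand": 2.0}
    - {"x": -0.7,"y": 4.5,"z": 0,"ax": 0,"ay": 0,"az": 0,"hand": 2.0}

```text
time: 22.38
position: [0.5559, 0.2536, 0.0819]
tool_rot: [0.0, -0.098, 0.995, 0.0]
ft_force: [0.5, 0.5, -0.3]
finger_gap: 0.0287
```

>>> send_rows:
  commands:
    - {"x": -0.7,"y": 4.5,"z": 0,"ax": 0,"ay": 0,"az": 0,"hand": 2.0}
    - {"x": -0.35,"y": 2.4,"z": 0,"ax": 0,"ay": 0,"az": 0,"hand": 2.0}
    - {"x": 0,"y": 1,"z": 0,"ax": 0,"ay": 0,"az": 0,"hand": 2.0}
    - {"x": 0,"y": 0,"z": 0,"ax": 0,"ay": 0,"az": 0,"hand": 2.0}

```text
time: 22.88
position: [0.5509, 0.3311, 0.0815]
tool_rot: [-0.0, -0.098, 0.995, -0.0]
ft_force: [-0.4, -0.3, -0.6]
finger_gap: 0.0291
```

```bash
python3 - <<'E'
from h import *
move([.551,.332,-.015]); 
T=toolT(); c=capture("wrist"); np.save("w18.npy",T); cv2.imwrite("pics/w18.png",cv2.resize(c["img"],None,fx=1.5,fy=1.5))
t=cam("top"); cv2.imwrite("pics/t18.png",cv2.resize(t["img"][130:250,130:350],None,fx=3.5,fy=3.5,interpolation=cv2.INTER_CUBIC))
E
```

```text
pos [0.5509 0.3311 0.0815] yaw -168.8 clamp [ 36.1 334.9  81.5] | az 0 then shift cm [-0.02  0.09  9.65] tilt [ 2.e-04 -3.e-04 -1.e+00]
```

View pics/w18.png

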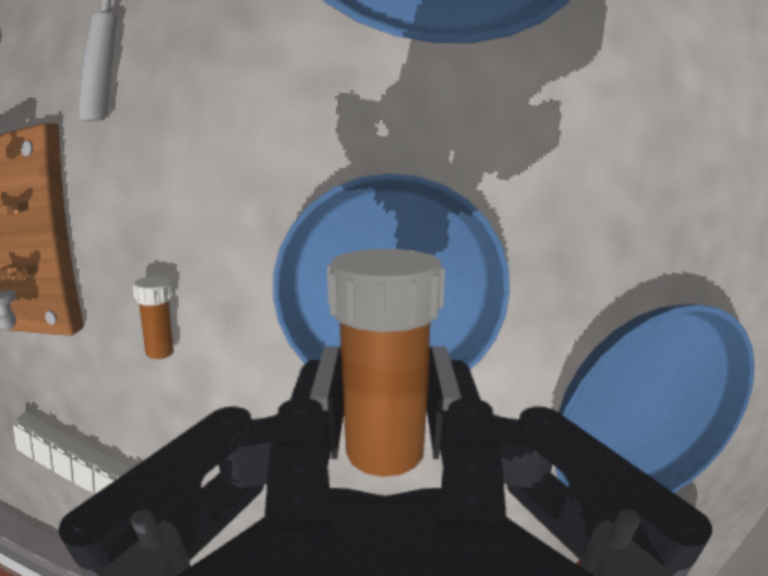

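View pics/t18.png

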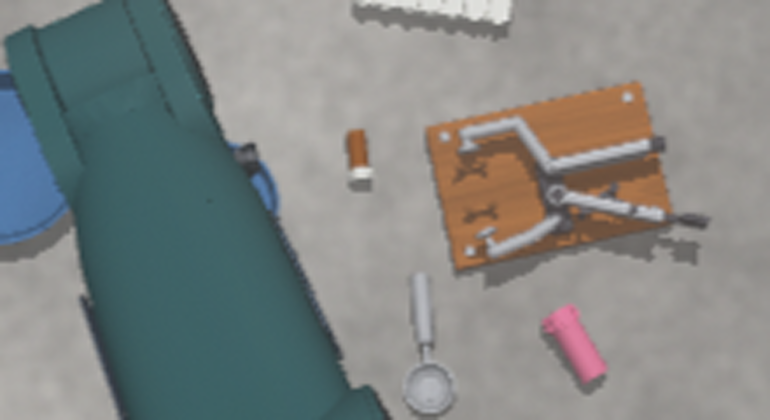

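>>> send_rows:
  commands:
    - {"x": 0,"y": 0.1,"z": 3,"ax": 0,"ay": 0,"az": 0,"hand": 2.0}
    - {"x": 0,"y": 0,"z": 3,"ax": 0,"ay": 0,"az": 0,"hand": 2.0}
    - {"x": 0,"y": 0,"z": 2,"ax": 0,"ay": 0,"az": 0,"hand": 2.0}
    - {"x": 0,"y": 0,"z": 0.8,"ax": 0,"ay": 0,"az": 0,"hand": 2.0}
    - {"x": 0,"y": 0,"z": 0.3,"ax": 0,"ay": 0,"az": 0,"hand": 2.0}

```text
time: 23.6
position: [0.5511, 0.332, -0.0093]
tool_rot: [0.0, -0.097, 0.995, -0.0]
ft_force: [0.5, 0.6, -0.0]
finger_gap: 0.029
```

>>> send_rows:
  commands:
    - {"x": 0,"y": 0,"z": 0.2,"ax": 0,"ay": 0,"az": 0,"hand": 2.0}
    - {"x": 0,"y": 0,"z": 0.2,"ax": 0,"ay": 0,"az": 0,"hand": 2.0}

```text
time: 23.85
position: [0.5512, 0.3327, -0.013]
tool_rot: [0.0, -0.098, 0.995, 0.0]
ft_force: [0.3, -0.3, -0.1]
finger_gap: 0.0288
```

>>> send_rows:
  commands:
    - {"x": 0,"y": 0,"z": 0.1,"ax": 0,"ay": 0,"az": 0,"hand": 2.0}
    - {"x": 0,"y": 0,"z": 0.1,"ax": 0,"ay": 0,"az": 0,"hand": 2.0}

```text
time: 24.1
position: [0.5509, 0.3326, -0.0154]
tool_rot: [0.0, -0.098, 0.995, 0.0]
ft_force: [-0.4, 0.1, -0.1]
finger_gap: 0.0287
```

>>> send_rows:
  commands:
    - {"x": 0,"y": 0,"z": 0.15,"ax": 0,"ay": 0,"az": 0,"hand": 2.0}
    - {"x": 0,"y": 0,"z": 0.1,"ax": 0,"ay": 0,"az": 0,"hand": 2.0}

```text
time: 24.35
position: [0.5508, 0.3326, -0.0181]
tool_rot: [-0.0, -0.098, 0.995, -0.0]
ft_force: [0.3, 0.8, 0.4]
finger_gap: 0.0287
```

>>> send_rows:
  commands:
    - {"x": 0,"y": 0,"z": 0.1,"ax": 0,"ay": 0,"az": 0,"hand": 2.0}
    - {"x": 0,"y": 0,"z": 0.05,"ax": 0,"ay": 0,"az": 0,"hand": 2.0}

```text
time: 24.6
position: [0.5512, 0.3328, -0.019]
tool_rot: [0.001, -0.098, 0.995, 0.0]
ft_force: [-0.6, -0.4, 6.9]
finger_gap: 0.029
```

>>> send_rows:
  commands:
    - {"x": 0,"y": 0,"z": 0.1,"ax": 0,"ay": 0,"az": 0,"hand": 2.0}
    - {"x": 0,"y": 0,"z": 0.05,"ax": 0,"ay": 0,"az": 0,"hand": 2.0}

```text
time: 24.85
position: [0.5515, 0.3328, -0.0196]
tool_rot: [0.001, -0.098, 0.995, 0.0]
ft_force: [-4.5, -2.8, 22.2]
finger_gap: 0.0287
```

Contact as predicted. I'm relieving the push, then opening slowly.

>>> send_rows:
  commands:
    - {"x": 0,"y": 0,"z": -0.12,"ax": 0,"ay": 0,"az": 0,"hand": 2.0}
    - {"x": 0,"y": 0,"z": 0,"ax": 0,"ay": 0,"az": 0,"hand": 2.0}

```text
time: 25.1
position: [0.5513, 0.3328, -0.0192]
tool_rot: [0.001, -0.098, 0.995, 0.0]
ft_force: [0.2, -0.4, 5.8]
finger_gap: 0.0283
```

>>> send_rows:
  commands:
    - {"x": 0,"y": 0,"z": 0,"ax": 0,"ay": 0,"az": 0,"hand": 3.1}
    - {"x": 0,"y": 0,"z": 0,"ax": 0,"ay": 0,"az": 0,"hand": 3.4}
    - {"x": 0,"y": 0,"z": 0,"ax": 0,"ay": 0,"az": 0,"hand": 3.8}
    - {"x": 0,"y": 0,"z": 0,"ax": 0,"ay": 0,"az": 0,"hand": 4.4}
    - {"x": 0,"y": 0,"z": 0,"ax": 0,"ay": 0,"az": 0,"hand": 4.8}

```text
time: 25.72
position: [0.5508, 0.3326, -0.0198]
tool_rot: [-0.0, -0.098, 0.995, -0.0]
ft_force: [1.3, -1.1, 0.2]
finger_gap: 0.0483
```

```bash
python3 - <<'E'
from h import *
print(manip.sense()["ft_force"],manip.sense()["finger_gap"])
T=toolT(); c=capture("wrist"); cv2.imwrite("pics/w19.png",cv2.resize(c["img"],None,fx=1.5,fy=1.5))
E
```

```text
[ 1.26594595 -1.12819066  0.24282185] 0.048258756450326415
```

View pics/w19.png

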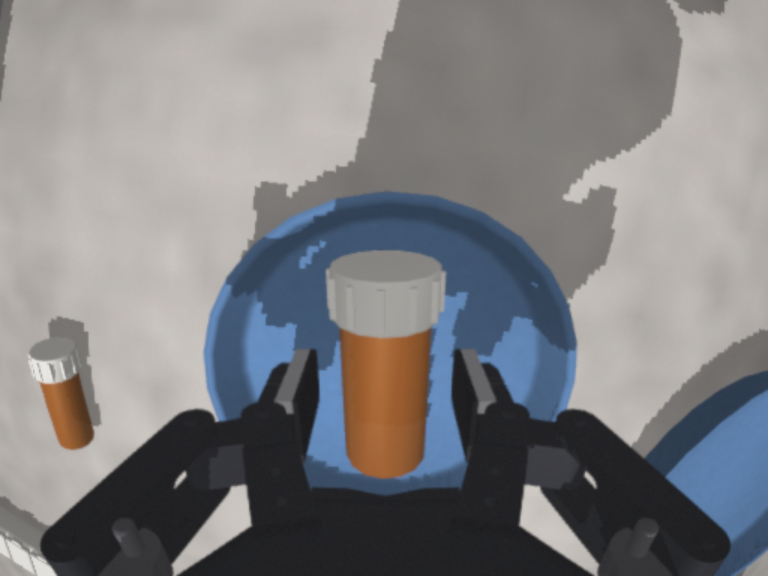

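The vial lies in the dish with fingers clear on both sides. I'm lifting straight up.

>>> send_rows:
  commands:
    - {"x": 0,"y": 0,"z": -1,"ax": 0,"ay": 0,"az": 0,"hand": 4.8}
    - {"x": 0,"y": 0,"z": -3,"ax": 0,"ay": 0,"az": 0,"hand": 4.8}
    - {"x": 0,"y": 0,"z": -5,"ax": 0,"ay": 0,"az": 0,"hand": 4.8}
    - {"x": 0,"y": 0,"z": -6,"ax": 0,"ay": 0,"az": 0,"hand": 4.8}
    - {"x": 0,"y": 0,"z": -4,"ax": 0,"ay": 0,"az": 0,"hand": 4.8}

```text
time: 26.4
position: [0.5511, 0.3327, 0.1739]
tool_rot: [0.001, -0.098, 0.995, 0.0]
ft_force: [0.9, 0.4, -1.3]
finger_gap: 0.048
```

>>> send_rows:
  commands:
    - {"x": 4,"y": 0,"z": 0,"ax": 0,"ay": 0,"az": 0,"hand": 4.8}
    - {"x": 4,"y": 0,"z": 0,"ax": 0,"ay": 0,"az": 0,"hand": 4.8}
    - {"x": 0,"y": 0,"z": 0,"ax": 0,"ay": 0,"az": 0,"hand": 4.8}

```text
time: 26.78
position: [0.4701, 0.3167, 0.1716]
tool_rot: [0.0, -0.098, 0.995, 0.0]
ft_force: [0.8, -0.0, 0.6]
finger_gap: 0.0483
```

```bash
python3 - <<'E'
from h import *
T=toolT(); c=capture("wrist"); np.save("w20.npy",T); cv2.imwrite("pics/w20.png",cv2.resize(c["img"],None,fx=1.5,fy=1.5))
s=cam("scene"); cv2.imwrite("pics/s20.png",cv2.resize(s["img"],None,fx=1.5,fy=1.5))
E
```

```text
(no output)
```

View pics/w20.png

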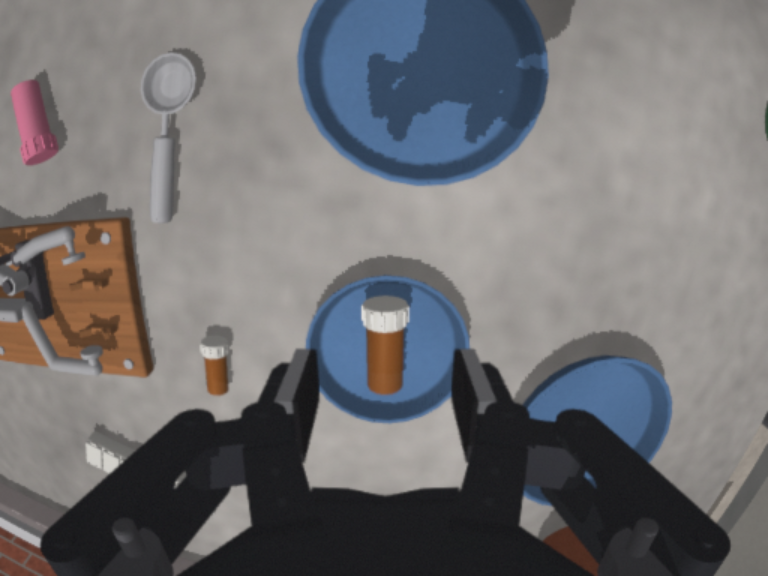

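View pics/s20.png

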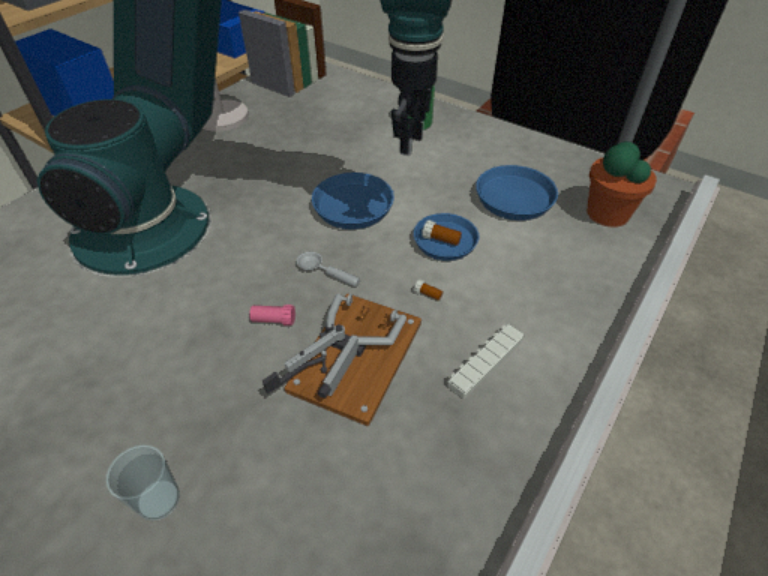

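The vial lies in the middle of the small dish, around (385,345) in the wrist picture. The clamp is open, the other things are in place and the robot is clear, so I'm handing in.

```bash
python3 - <<'E'
from rig import manip
print(manip.sign_off())
E
```

```text
the job is handed in; nothing more can be done
None
```

The job is done and handed in at about 27 s. The amber vial lies on its side in the middle of the 136 mm blue dish, and the clamp is open.

- **Locking:** I pushed the swinging handle until the force rose to about 16 N and then fell to nothing. It jumped over centre and stayed locked after I backed off.
- **Release:** I pushed the tab to clamp -x, and the jaws sprung open with the vial still in the cradle. The measured force stayed within a couple of newtons.
- **Cap:** In the wrist picture taken after release, the cap ran from about -41.5 to -24.4 mm along the vial. That matches fully home to within the roughly 2 mm camera error.
- **Placing:** While I was feeling for the dish floor, the downward force reached about 22 N for a moment. I relieved it to about 6 N before opening the fingers.
- **Last pictures:** The vial sat centred and on its side, and the dish looked level. The spoon, organizer, tumbler, pink vial and small vial showed no visible shift, and the robot was clear of everything.

**Disagreement:** The fingertips end about 25 mm short of the TCP the robot reports (shut), unlike the interface text. Because of this my first approach to the handle passed above it without touching. I then found the real tip height by touching the sill lightly and corrected every later height for it. Wrist-camera estimates of the same offset came out 10 mm or more larger, so I relied on the touch and the scene camera.

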